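# Make up two tea trays

## Robot

A 6-joint arm with a two-finger parallel gripper is mounted at the origin on the work surface. World frame = base frame: x ahead of the robot, y to its left, z up, the work surface at z = 0. Lengths are in m, angles in rad, forces in N, time in s.
With the tool pointing down it reaches from about 0.375 to 0.975 m from the base axis. Payload 3.8 kg.
Tool frame: the origin (TCP) lies on the centre line of the jaws, within the pads' length; the fingertips stand 14 mm ahead of it and the grasp point (between the pads) lies 5 mm behind it; x points along the fingers, y is the direction in which the jaws open and shut, and the axes are right-handed (so a half turn about x gives the same grasp; the last joint's range is limited). The gripper opens to 85 mm and grips with 20 to 120 N. Pads are 22 mm wide; open, the fingers measure 114 mm over their backs; the gripper's body (76 mm by 85 mm) begins 54 mm behind the grasp point. The pads swing forward as they close: fully open they stand 13 mm farther back than shut.
Start: joints at [1.067, 0.264, 1.604, -0, 1.274, -0.037], TCP at [0.304, 0.603, 0.245] pointing down, gripper open.
Joint ranges: [-2.63, 2.63], [-0.94, 2.18], [0.31, 2.57], [-1.31, 4.45], [0, 2.66], [-2.55, 2.55]. Speed limits (rad/s): [2.57, 2.57, 3.14, 3.14, 3.14, 3.14].

## Interface

Orientations are given as a rotation vector (axis times angle).
In Python, from workcell import bot gives the robot as it stands.
- The arm moves only by the shell command python3 -m creep 'ROWS' [FORCE]. ROWS is JSON, a list of rows, each an object with "grip": the finger opening in cm, from 0 to 8.54; "dp": the shift along the tool's x, y, z in cm, a list of three; "rotation": the turn, a rotation vector about the tool's x, y, z in rad, a list of three. A call has 1 to 5 rows; each row is the pose to reach, as a shift and turn from the pose commanded when the call began, along the tool's axes at that moment; what a row does not reach only later rows make up. A row lasts 1/12 s, in which the tool goes at most 41.7 mm and 7.16 degrees, less where a joint would pass 70% of its speed; a pose out of reach is approached as far as the arm can. A call with a gripper value outside its range is refused whole. The fingers move at their own pace and stop on an object; FORCE is the grip in N (left out, the last holds). Time passes only in rows, so rows that repeat a pose let the fingers close. It gives the time, the measured TCP pose, the force and the opening at its end, in the units of the state.
- bot.read_state(): the state, without advancing time (a new reading comes with each control period).
- bot.read_camera(name): name is "side" or "top"; returns (picture, depth): 400x640x3 uint8, red, green, blue; 400x640 float32, m along the optical axis (not along the pixel's ray), 0 where there is no reading.
- bot.get_calibration(name): a dict with "fx", "fy", "cx", "cy" (pixels), "dist" ([k1, k2, p1, p2, k3] as OpenCV has them; the pictures are not rectified), "rvec" (rotation vector, rad) and "tvec" (3), from world to camera coordinates, as OpenCV has them. Camera axes: x right, y down, z forward; pixel columns grow to the right and rows downward; lengths in m; the calibration is good to about 2 mm. A picture is of the moment at which its call begins. get_calibration takes no time and is no camera call.
- bot.finish_job(): hands the job in, once; it reports no verdict.
The state is a dict: "time": time; "q": joint angles; "joint_vel": joint speeds; "joint_torque": joint torques, N m; "tool_pos": TCP position; "tcp_rot": TCP orientation; "wrist_force": force on the tool from outside, world axes, zero at the start; "torque": the same for the moment, N m; "width": opening from 0.0 (shut) to 1.0 (fully open).
Only numpy, scipy, OpenCV 4.12 (cv2) and the standard library are available. Lean on these libraries where they do the work, as an engineer would, in place of code of your own. Each camera call takes 0.05 s, during which the arm holds its last target.

## Task

Make up the two tea trays from the things standing between them: on the long tray the low tea bowl goes on the large round inlay, the wooden tea caddy on the oblong inlay and the steel infuser ball on the small round inlay; on the round tray the square honey jar goes on the square inlay and the tall tumbler on the round one. Set each thing down upright and centred on its inlay without dropping it, the caddy and the honey jar lined up with theirs. Leave the lidded sugar pot, which stands among them, where it is.

Things in the scene. Friction and masses are not known exactly. Their poses are not given: they have to be found in the camera images.
- long_tray: Oblong dark-wood tray, fixed to the table, 310 (its x) x 130 (its y) mm; floor top 8 mm above the table, rim 6 mm wide and 14 mm high. Three flush pale-wood inlays on its x axis: large disc, diameter 74 mm, at x = -95 mm (for the tea bowl); rectangle 74 (x) x 56 (y) mm at x = 0 (for the caddy, long side along the tray's x); small disc, diameter 52 mm, at x = +95 mm (for the infuser). Origin: centre of the underside, z up.
- round_tray: Round dark-wood tray, fixed to the table, diameter 220 mm; floor top 8 mm above the table, rim 6 mm wide and 14 mm high. Two flush pale-wood inlays on its x axis: 62 x 62 mm square, sides along the tray's axes, at x = -50 mm (for the honey jar, whichever of its sides is in front); disc, diameter 68 mm, at x = +50 mm (for the tumbler). Origin: centre of the underside, z up.
- caddy: Wooden tea caddy with a closed sliding lid (one rigid piece), box 64 (its x) x 46 (its y) x 66 mm high, 0.14 kg; grip across its y. Origin: centre of the underside, z up.
- infuser: Stainless tea infuser ball, diameter 44 mm, ball centre 34 mm up, with a round band of diameter 45 mm from 29 to 39 mm height, in one rigid piece with its small drip dish (foot diameter 40 mm, 14 mm high); 62 mm high with the wire loop on top; 0.08 kg. Origin: centre of the underside, z up.
- honey_jar: Closed square glass honey jar, 48 x 48 mm and 50 mm high, with a round pale wooden lid (diameter 44 mm, 50 to 62 mm height) and the dipper's small knob above it, 74 mm high in all; 0.26 kg, one rigid piece; sides along its x and y. Origin: centre of the underside, z up.
- tumbler: Tall white handleless ceramic tumbler, open on top, straight sides of diameter 54 mm from 14 mm up, foot diameter 48 mm, 74 mm high; 0.16 kg. Origin: centre of the underside, z up.
- tea_bowl: Low wide white ceramic tea bowl, open on top, diameter 62 mm from 22 mm height to the rim at 50 mm, foot diameter 40 mm; 0.13 kg. Origin: centre of the underside, z up.
- sugar_pot: Bystander: cream ceramic sugar pot with lid and knob, diameter 58 mm, 68 mm high, standing among the stock; stays where it is. Origin: centre of the underside, z up.
Mind the look-alikes: they are no part of the job. What is shaped like the tea_bowl but blue or green is not meant. Leave any red look-alike of the tumbler alone.

How it is judged:
By the outcome, as a careful person would: the job done as asked, in the order asked, and still so for the second after the job is handed in, with the robot touching nothing.
It also fails if it takes over 131 s, if anything falls off the work surface, if the arm or the gripper's body presses on something with over 40 N, if the wrist force passes 120 N, or if a joint passes its speed limit or range.

## Working session

There is one attempt and no reset: what is moved stays moved. The work goes in short steps, Python scripts to look and compute and a shell command to move; the robot and the scene stay as the last step left them, time stands still between calls to the robot, and variables do not carry over. Pictures are saved under pics/ and viewed, and the job is handed in when it is done.

```bash
ls; mkdir -p pics
python3 - <<'E'
from workcell import bot
import cv2,numpy as np
print(bot.read_state())
for n in("top","side"):
    p,d=bot.read_camera(n); cv2.imwrite(f"pics/{n}0.png",p[:,:,::-1]); np.savez(f"{n}0.npz",p=p,d=d)
    print(n,bot.get_calibration(n))
E
```

```text
pics
{'time': 0.0, 'q': array([ 1.06703714e+00,  2.64744509e-01,  1.60540408e+00, -2.73406451e-05,
        1.27371906e+00, -3.69126660e-02]), 'joint_vel': array([ 0.00010968,  0.00035447,  0.00216965,  0.00067511, -0.00126983,
       -0.00011585]), 'joint_torque': array([-5.19278929e-04, -5.15118921e+01, -3.67304599e+01, -1.84751852e-04,
        1.34713127e-02, -8.07884447e-06]), 'tool_pos': array([0.30346757, 0.60212883, 0.24395159]), 'tcp_rot': array([ 0.3643391 ,  1.54020826, -0.36781993]), 'wrist_force': array([ 0.05421199, -0.15853551,  0.89688011]), 'torque': array([ 0.00856864,  0.0431394 , -0.01596291]), 'width': 0.9990810595009136}
top {'fx': 409.8548939870416, 'fy': 409.8548939870416, 'cx': 322.1011353190082, 'cy': 197.39270780027988, 'dist': array([-0.04290699,  0.        ,  0.        ,  0.        ,  0.        ]), 'rvec': array([ 2.18588769, -2.14107097,  0.11045642]), 'tvec': array([-0.00426691,  0.48020768,  1.01380759])}
side {'fx': 368.54638094168155, 'fy': 368.54638094168155, 'cx': 324.6966109639957, 'cy': 198.38446569622104, 'dist': array([-0.00442535,  0.        ,  0.        ,  0.        ,  0.        ]), 'rvec': array([ 2.18394723, -0.78732712,  0.32429788]), 'tvec': array([-0.38147755,  0.23352385,  0.75885269])}
```

View pics/top0.png

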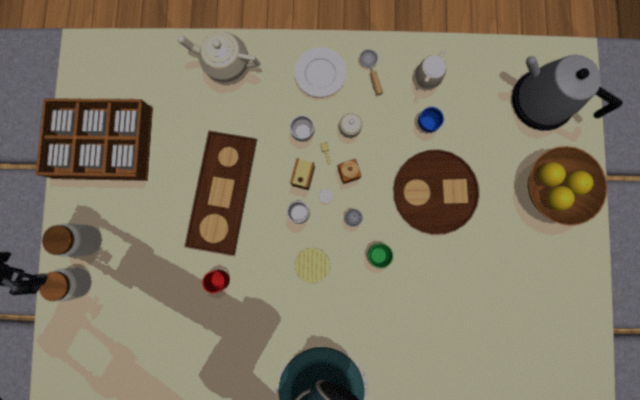

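View pics/side0.png

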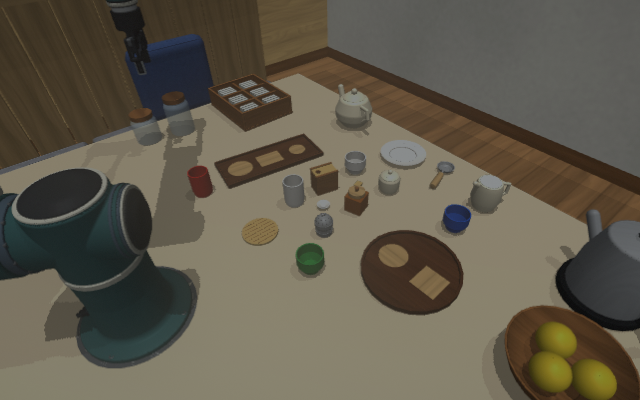

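```bash
cat > h.py <<'E'
import numpy as np,cv2
from workcell import bot
def cal(n):
    c=bot.get_calibration(n);K=np.array([[c['fx'],0,c['cx']],[0,c['fy'],c['cy']],[0,0,1.]])
    R=cv2.Rodrigues(c['rvec'])[0];return K,c['dist'],R,c['tvec'],c['rvec']
def p2w(n,uv,z):
    K,D,R,t,_=cal(n);uv=np.asarray(uv,float).reshape(-1,1,2)
    a=cv2.undistortPoints(uv,K,D).reshape(-1,2);r=np.c_[a,np.ones(len(a))]@R
    C=-R.T@t;return C+r*((z-C[2])/r[:,2])[:,None]
def w2p(n,X):
    K,D,R,t,rv=cal(n);return cv2.projectPoints(np.asarray(X,float).reshape(-1,3),rv,t,K,D)[0].reshape(-1,2)
def cloud(n,d):
    K,D,R,t,_=cal(n);h,w=d.shape;u,v=np.meshgrid(np.arange(w),np.arange(h))
    a=cv2.undistortPoints(np.stack([u,v],-1).reshape(-1,1,2).astype(float),K,D).reshape(-1,2)
    X=np.c_[a,np.ones(len(a))]*d.reshape(-1,1);W=(X-t)@R;W[d.reshape(-1)==0]=np.nan
    return W.reshape(h,w,3)
E
python3 - <<'E'
from h import *
p=np.load('top0.npz')['p'];s=np.load('side0.npz')['p']
cv2.imwrite('pics/tc.png',cv2.resize(p[95:285,180:490,::-1],None,fx=2.5,fy=2.5,interpolation=cv2.INTER_CUBIC))
cv2.imwrite('pics/sc.png',cv2.resize(s[125:320,200:480,::-1],None,fx=2.8,fy=2.8,interpolation=cv2.INTER_CUBIC))
W=cloud('top',np.load('top0.npz')['d'])
for nm,uv in dict(bowl=(302,128),sugar=(350,125),caddy=(302,174),honey=(348,171),tumb=(299,212),inf=(353,217),white=(325,197),tab=(330,230)).items():
    print(nm,W[uv[1],uv[0]].round(4),w2p('side',W[uv[1],uv[0]]).round(0))
E
```

```text
bowl [0.6655 0.0627 0.0053] [[357. 168.]]
sugar [ 0.6618 -0.0609  0.0546] [[388. 175.]]
caddy [0.5333 0.0562 0.0618] [[323. 172.]]
honey [ 0.5427 -0.0569  0.0639] [[354. 190.]]
tumb [0.4435 0.0647 0.0029] [[296. 201.]]
inf [ 0.4302 -0.0712  0.0561] [[323. 216.]]
white [ 0.4835 -0.0017  0.0058] [[323. 206.]]
tab [ 0.3989 -0.0163 -0.0011] [[300. 226.]]
```

View pics/tc.png

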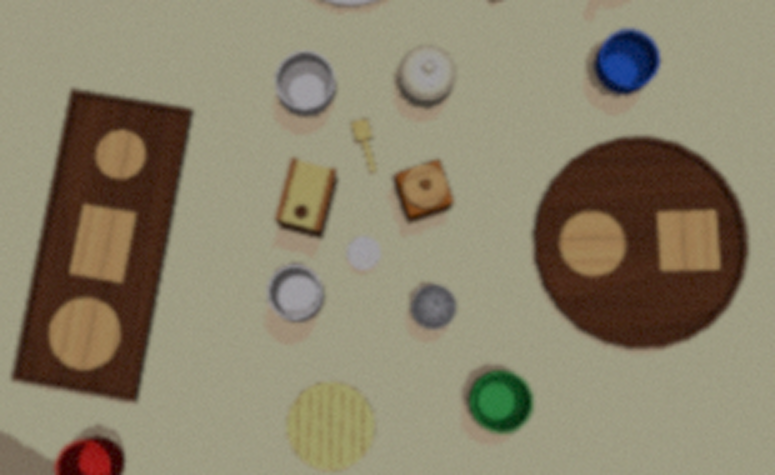

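View pics/sc.png

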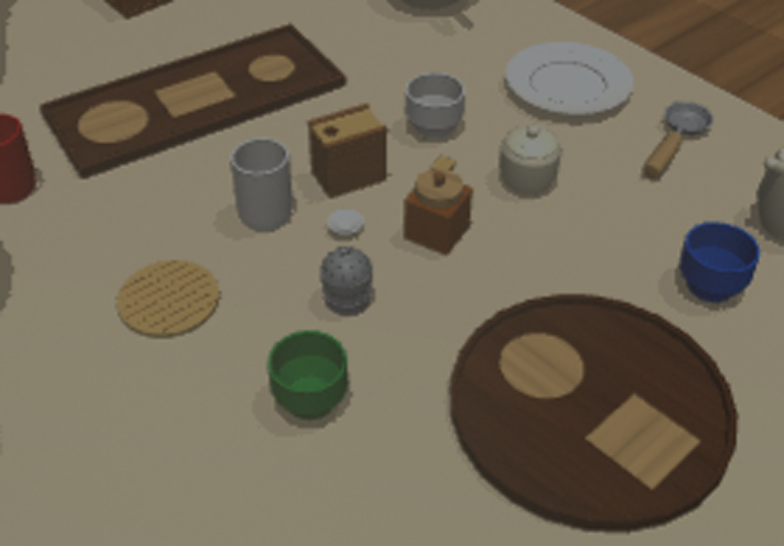

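```bash
cat > m.py <<'E'
from h import *
from scipy.optimize import least_squares,minimize
def cyl(prof):
    a=np.linspace(0,2*np.pi,60);return np.concatenate([np.c_[r*np.cos(a),r*np.sin(a),np.full(60,z)] for r,z in prof])
def box(x,y,z0,z1):return np.array([[i*x/2,j*y/2,k] for i in(-1,1) for j in(-1,1) for k in(z0,z1)])
Z0=.012
OBJ=dict(tea_bowl=[cyl([(.0255,Z0),(.031,.022),(.031,.05)])],
 tumbler=[cyl([(.0265,Z0),(.027,.014),(.027,.074)])],
 infuser=[cyl([(.02,Z0),(.02,.014)]),cyl([(.022*np.cos(t),.034+.022*np.sin(t)) for t in np.linspace(-1,1.5,12)]+[(.0225,.029),(.0225,.039)]),cyl([(.004,.054),(.004,.062)])],
 caddy=[box(.064,.046,Z0,.066)],
 honey_jar=[box(.048,.048,Z0,.05),cyl([(.022,.05),(.022,.062)]),cyl([(.006,.062),(.006,.074)])],
 sugar_pot=[cyl([(.026,Z0),(.029,.02),(.029,.045),(.02,.058)]),cyl([(.006,.055),(.006,.068)])])
S=8
def sil(n,name,x,y,yaw,o,sz,zb=0):
    m=np.zeros((sz*S,sz*S),np.uint8);c,s=np.cos(yaw),np.sin(yaw);Rz=np.array([[c,-s,0],[s,c,0],[0,0,1]])
    for P in OBJ[name]:
        uv=w2p(n,P@Rz.T+[x,y,zb]);h=cv2.convexHull(((uv-o+.5)*S).round().astype(np.int32));cv2.fillConvexPoly(m,h,1)
    return cv2.resize(m.astype(np.float32),(sz,sz),interpolation=cv2.INTER_AREA)
def fit(n,name,W,x,y,yaw=0.,zb=0,usey=False):
    sz=56;c=w2p(n,[[x,y,.035+zb]])[0];o=(c-sz/2).round().astype(int)
    w=W[o[1]:o[1]+sz,o[0]:o[0]+sz]
    M=((w[...,2]>Z0+zb)&(np.hypot(w[...,0]-x,w[...,1]-y)<.055)).astype(np.uint8)
    M=cv2.morphologyEx(M,cv2.MORPH_CLOSE,np.ones((3,3)))
    k,l,st,_=cv2.connectedComponentsWithStats(M);M=(l==1+np.argmax(st[1:,4])).astype(np.float32)
    f=lambda q:((sil(n,name,q[0],q[1],q[2] if usey else yaw,o,sz,zb)-M)**2).sum()
    best=None
    for y0 in (np.linspace(yaw-.5,yaw+.5,5) if usey else [yaw]):
        q=[x,y,y0] if usey else [x,y]
        sx=np.array([q]+[np.array(q)+d for d in np.diag([.006,.006,.15][:len(q)])])
        r=minimize(f,q,method='Nelder-Mead',options=dict(initial_simplex=sx,xatol=1e-5,fatol=.01))
        if best is None or r.fun<best.fun:best=r
    return best.x,best.fun,M.sum()
E
python3 - <<'E'
from m import *
g=dict(tea_bowl=(.66,.062,0),sugar_pot=(.66,-.06,0),caddy=(.53,.056,-.3),honey_jar=(.54,-.056,.2),tumbler=(.445,.064,0),infuser=(.43,-.07,0))
Ws={n:cloud(n,np.load(n+'0.npz')['d']) for n in('top','side')}
for n in Ws:
    t=Ws[n][...,2]; print(n,'table z',np.nanmedian(t[(abs(t)<.02)]),np.nanstd(t[abs(t)<.008]))
for k,v in g.items():
    for n in Ws:
        q,fv,a=fit(n,k,Ws[n],*v,usey=k in('caddy','honey_jar'));print(k,n,q.round(4),'res',round(fv,1),'area',a)
E
python3 - <<'E'
from m import *
# inlays
for n in('top','side'):
    p=np.load(n+'0.npz')['p'];print(n)
    G=dict(big=(214,228),rect=(221,192),small=(228,156),disc=(417,192),sq=(455,191)) if n=='top' else dict(big=(240,168),rect=(270,158),small=(297,149),disc=(393,255),sq=(430,282))
    for k,(u,v) in G.items():
        g=cv2.resize(p,None,fx=4,fy=4,interpolation=cv2.INTER_CUBIC).astype(np.float32).sum(2)
        x0,y0=u-26,v-26;c=g[y0*4:(v+26)*4,x0*4:(u+26)*4]
        hi=np.median(c[96:112,96:112]);M=(c>(hi*.5+.5*120)).astype(np.uint8)
        k_,l,st,ce=cv2.connectedComponentsWithStats(M);i=l[104,104]
        cs,_=cv2.findContours((l==i).astype(np.uint8),0,cv2.CHAIN_APPROX_NONE);ct=max(cs,key=cv2.contourArea).reshape(-1,2)
        W=p2w(n,(ct+.5)/4-.5+[x0,y0],.008)[:,:2]
        (cx,cy),(a,b),an=cv2.minAreaRect((W*1000).astype(np.float32))
        m=cv2.moments((W*1e4).astype(np.float32).reshape(-1,1,2));print(k,round(hi),'cent',round(m['m10']/m['m00']/1e4,4),round(m['m01']/m['m00']/1e4,4),'rect',round(cx,1),round(cy,1),round(a,1),round(b,1),round(an,1))
E
```

```text
top table z -0.0006449047587359948 0.0025648994407692673
side table z 0.002190442566401321 0.0016768010947522843
tea_bowl top [0.6573 0.0605] res 211.8 area 310.0
tea_bowl side [0.6585 0.0648] res 5.4 area 395.0
sugar_pot top [ 0.6676 -0.0635] res 8.0 area 443.0
sugar_pot side [ 0.6673 -0.0618] res 9.5 area 417.0
caddy top [ 0.537   0.0558 -0.2311] res 12.8 area 554.0
caddy side [ 0.5369  0.0594 -0.2564] res 14.4 area 677.0
top
big 357 cent 0.3975 0.2836 rect 397.4 283.7 74.0 73.8 2.5
rect 357 cent 0.4914 0.2692 rect 491.4 269.2 58.1 75.4 81.4
small 355 cent 0.5853 0.2549 rect 585.8 255.0 52.0 52.1 1.1
disc 360 cent 0.5013 -0.2383 rect 501.0 -238.1 68.2 67.9 90.0
sq 354 cent 0.5065 -0.3383 rect 506.4 -338.3 63.5 63.9 3.1
side
big 296 cent 0.3991 0.2895 rect 399.2 289.6 75.4 74.4 87.1
rect 295 cent 0.4934 0.275 rect 493.5 274.9 59.4 76.4 81.4
small 294 cent 0.5878 0.2605 rect 587.9 260.5 52.2 53.0 49.1
disc 296 cent 0.5025 -0.2354 rect 502.5 -235.3 67.6 68.7 49.9
sq 295 cent 0.5075 -0.3357 rect 507.5 -335.5 63.3 62.6 3.1Traceback (most recent call last):
  File "<stdin>", line 8, in <
[... 323 characters left out ...]
opy(x), *(wrapper_args + args))
  File "m.py", line 25, in <lambda>
    f=lambda q:((sil(n,name,q[0],q[1],q[2] if usey else yaw,o,sz,zb)-M)**2).sum()
                 ~~~^^^^^^^^^^^^^^^^^^^^^^^^^^^^^^^^^^^^^^^^^^^^^^^^
  File "m.py", line 17, in sil
    uv=w2p(n,P@Rz.T+[x,y,zb]);h=cv2.convexHull(((uv-o+.5)*S).round().astype(np.int32));cv2.fillConvexPoly(m,h,1)
  File "h.py", line 11, in w2p
    K,D,R,t,rv=cal(n);return cv2.projectPoints(np.asarray(X,float).reshape(-1,3),rv,t,K,D)[0].reshape(-1,2)
               ~~~^^^
  File "h.py", line 4, in cal
    c=bot.get_calibration(n);K=np.array([[c['fx'],0,c['cx']],[0,c['fy'],c['cy']],[0,0,1.]])
ValueError: time passes only in moves, steps and waits
```

```bash
python3 - <<'E'
from workcell import bot
import pickle
pickle.dump({n:bot.get_calibration(n) for n in('top','side')},open('cal.pkl','wb'))
E
sed -i 's/^from workcell import bot/import pickle\nCAL=pickle.load(open("\.\/cal.pkl","rb"))/; s/c=bot.get_calibration(n)/c=CAL[n]/' h.py
python3 - <<'E'
s=open('m.py').read()
s=s.replace("    f=lambda q","    cs,_=cv2.findContours(M.astype(np.uint8),0,2);M=cv2.drawContours(np.zeros_like(M),cs,-1,1,-1)\n    f=lambda q")
open('m.py','w').write(s)
E
cat > t.py <<'E'
from m import *
g=dict(tea_bowl=(.66,.062,0),sugar_pot=(.66,-.06,0),caddy=(.53,.056,-.3),honey_jar=(.54,-.056,.2),tumbler=(.445,.064,0),infuser=(.43,-.07,0))
Ws={n:cloud(n,np.load(n+'0.npz')['d']) for n in('top','side')}
for k,v in g.items():
    for n in Ws:
        q,fv,a=fit(n,k,Ws[n],*v,usey=k in('caddy','honey_jar'));print(k,n,q.round(4),'res',round(fv,1),'area',a)
for n in Ws:
    for (x,y) in [(.4,.16),(.6,.12),(.45,0),(.6,0),(.35,-.1),(.4,-.2),(.62,-.2),(.7,.2)]:
        w=Ws[n];m=(np.hypot(w[...,0]-x,w[...,1]-y)<.02);print(n,x,y,(w[m][:,2].mean()*1e3).round(2),(w[m][:,2].std()*1e3).round(1))
E
python3 t.py
```

```text
tea_bowl top [0.6573 0.0605] res 7.8 area 514.0
tea_bowl side [0.6585 0.0648] res 5.4 area 395.0
sugar_pot top [ 0.6676 -0.0635] res 8.0 area 443.0
sugar_pot side [ 0.6673 -0.0618] res 9.5 area 417.0
caddy top [ 0.537   0.0558 -0.2311] res 12.8 area 554.0
caddy side [ 0.5369  0.0594 -0.2564] res 14.4 area 677.0
honey_jar top [ 0.5484 -0.0618  0.3442] res 10.1 area 411.0
honey_jar side [ 0.5482 -0.0589  0.3698] res 11.7 area 533.0
tumbler top [0.4399 0.0637] res 6.2 area 415.0
tumbler side [0.4405 0.0678] res 11.3 area 584.0
infuser top [ 0.4302 -0.0735] res 4.4 area 256.0
infuser side [ 0.4309 -0.0701] res 18.2 area 350.0
top 0.4 0.16 -1.13 1.9
top 0.6 0.12 -1.03 2.0
top 0.45 0 -0.85 2.2
top 0.6 0 1.39 4.3
top 0.35 -0.1 4.16 13.7
top 0.4 -0.2 -0.71 2.1
top 0.62 -0.2 -0.53 1.8
top 0.7 0.2 -1.13 1.9
side 0.4 0.16 2.04 1.3
side 0.6 0.12 nan nan
side 0.45 0 1.79 1.3
side 0.6 0 7.55 4.3
side 0.35 -0.1 32.59 12.6
side 0.4 -0.2 1.65 1.2
side 0.62 -0.2 1.24 1.1
side 0.7 0.2 1.67 1.3t.py:9: RuntimeWarning: Mean of empty slice.
  w=Ws[n];m=(np.hypot(w[...,0]-x,w[...,1]-y)<.02);print(n,x,y,(w[m][:,2].mean()*1e3).round(2),(w[m][:,2].std()*1e3).round(1))
  ret = ret.dtype.type(ret / rcount)
  ret = _var(a, axis=axis, dtype=dtype, out=out, ddof=ddof,
  arrmean = um.true_divide(arrmean, div, out=arrmean,
  ret = ret.dtype.type(ret / rcount)
```

```bash
cat > go.py <<'E'
# usage: go.py x y z jawdeg : prints dp (cm, tool axes) & rotation from commanded/measured pose. jawdeg = world direction of jaw axis
import sys,numpy as np
from scipy.spatial.transform import Rotation as Ro
from workcell import bot
s=bot.read_state();R=Ro.from_rotvec(s['tcp_rot']).as_matrix();p=s['tool_pos']
y=R[:,1];cur=np.degrees(np.arctan2(y[1],y[0]))
print('t',round(s['time'],2),'pos',p.round(4),'jaw',round(cur,2),'x',R[:,0].round(3),'z',R[:,2].round(3),'w',round(s['width'],3),'F',s['wrist_force'].round(1),'q6',s['q'][5].round(2))
a=sys.argv[1:]
if len(a)>=3:
    T=np.array([float(v) if v!='-' else p[i] for i,v in enumerate(a[:3])])
    print('dp cm',((R.T@(T-p))*100).round(2))
    if len(a)>3:
        d=(float(a[3])-cur+90)%180-90
        D=np.c_[[0,0,-1],[np.cos(np.radians(cur+d)),np.sin(np.radians(cur+d)),0],np.zeros(3)];D[:,2]=np.cross(D[:,0],D[:,1])
        print('rot',Ro.from_matrix(R.T@D).as_rotvec().round(4))
E
python3 go.py 0.658 0.062 0.13 81.3
python3 - <<'E'
from h import *
for n in('top','side'):
    K,D,R,t,_=cal(n);print(n,'C',-R.T@t,'fwd',R[2])
E
```

```text
t 0.1 pos [0.3035 0.6022 0.2441] jaw 63.26 x [-0.001 -0.002 -1.   ] z [ 0.893 -0.45  -0.   ] w 1.0 F [-0.5 -1.2  1. ] q6 -0.04
dp cm [ 11.47 -32.27  55.97]
rot [-3.149e-01 -3.000e-04  2.000e-03]
top C [ 0.36876204 -0.00112494  1.05945115] fwd [ 0.10718281  0.00654598 -0.99421778]
side C [ 0.04844395 -0.56822884  0.67133083] fwd [ 0.45929439  0.58781498 -0.66597463]
```

```bash
R='' ; python3 -m creep '[{"grip":8.5,"dp":[0,-10,17],"rotation":[-0.1,0,0]},{"grip":8.5,"dp":[0,-10,17],"rotation":[-0.2,0,0]},{"grip":8.5,"dp":[0,-10,17],"rotation":[-0.315,0,0]},{"grip":8.5,"dp":[0,-10,17],"rotation":[-0.315,0,0]},{"grip":8.5,"dp":[0,-10,17],"rotation":[-0.315,0,0]}]' 40; python3 go.py 0.658 0.062 0.12 81.3
```

```text
time: 0.52
tool_pos: [0.4115, 0.4341, 0.2446]
tcp_rot: [0.118, 1.568, -0.121]
wrist_force: [0.1, 1.1, 0.1]
width: 1.003
t 0.52 pos [0.4115 0.4341 0.2446] jaw 81.29 x [-0.    -0.002 -1.   ] z [ 0.988 -0.151 -0.   ] w 1.003 F [0.1 1.1 0.1] q6 -0.65
dp cm [ 12.52 -33.02  30.  ]
rot [-0.0001 -0.      0.0017]
```

```bash
python3 -m creep '[{"grip":8.5,"dp":[0,-15,14],"rotation":[0,0,0]},{"grip":8.5,"dp":[0,-15,14],"rotation":[0,0,0]},{"grip":8.5,"dp":[0,-15,14],"rotation":[0,0,0]},{"grip":8.5,"dp":[0,-15,14],"rotation":[0,0,0]},{"grip":8.5,"dp":[0,-15,14],"rotation":[0,0,0]}]' ; python3 -m creep '[{"grip":8.5,"dp":[6,-18,16],"rotation":[0,0,0]},{"grip":8.5,"dp":[6,-18,16],"rotation":[0,0,0]},{"grip":8.5,"dp":[6,-18,16],"rotation":[0,0,0]},{"grip":8.5,"dp":[6,-18,16],"rotation":[0,0,0]},{"grip":8.5,"dp":[6,-18,16],"rotation":[0,0,0]}]' ;python3 go.py 0.658 0.062 0.11 81.3
```

```text
time: 0.93
tool_pos: [0.5269, 0.2653, 0.2449]
tcp_rot: [0.119, 1.568, -0.12]
wrist_force: [0.8, 1.0, -0.2]
width: 0.997
time: 1.35
tool_pos: [0.6366, 0.0959, 0.194]
tcp_rot: [0.119, 1.568, -0.119]
wrist_force: [0.9, 1.3, -0.1]
width: 0.995
t 1.35 pos [0.6366 0.0959 0.194 ] jaw 81.29 x [-0.001  0.    -1.   ] z [ 0.988 -0.151 -0.001] w 0.995 F [ 0.9  1.3 -0.1] q6 -1.31
dp cm [ 8.4  -3.03  2.64]
rot [-0.0001 -0.0007  0.0001]
```

```bash
python3 -m creep '[{"grip":8.5,"dp":[8.4,-3.0,2.6],"rotation":[0,0,0]},{"grip":8.5,"dp":[8.4,-3.0,2.6],"rotation":[0,0,0]},{"grip":8.5,"dp":[8.4,-3.0,2.6],"rotation":[0,0,0]},{"grip":8.5,"dp":[8.4,-3.0,2.6],"rotation":[0,0,0]},{"grip":8.5,"dp":[8.4,-3.0,2.6],"rotation":[0,0,0]}]' ;python3 go.py 0.658 0.062 0.11 81.3
cat > snap.py <<'E'
import sys
from h import *
from workcell import bot
tag=sys.argv[1]
for n in('top','side'):
    p,d=bot.read_camera(n);np.savez(f'{n}{tag}.npz',p=p,d=d)
x,y,z=map(float,sys.argv[2:5])
o=[]
for n in('top','side'):
    p=np.load(f'{n}{tag}.npz')['p'];u,v=w2p(n,[[x,y,z]])[0].round().astype(int)
    u=np.clip(u,50,590);v=np.clip(v,50,350)
    o.append(cv2.resize(p[v-50:v+50,u-50:u+50,::-1],(390,390),interpolation=cv2.INTER_CUBIC));print(n,'crop origin',u-50,v-50,'x3.9')
cv2.imwrite(f'pics/s{tag}.png',np.hstack(o))
E
python3 snap.py 1 .658 .062 .06
```

```text
time: 1.77
tool_pos: [0.6567, 0.0646, 0.1104]
tcp_rot: [0.12, 1.57, -0.119]
wrist_force: [-0.1, 0.6, 0.7]
width: 0.996
t 1.77 pos [0.6567 0.0646 0.1104] jaw 81.28 x [-0.002  0.    -1.   ] z [ 0.988 -0.152 -0.002] w 0.996 F [-0.1  0.6  0.7] q6 -1.36
dp cm [ 0.04 -0.24  0.17]
rot [-0.0004 -0.0022  0.    ]
top crop origin 251 75 x3.9
side crop origin 306 104 x3.9
```

View pics/s1.png

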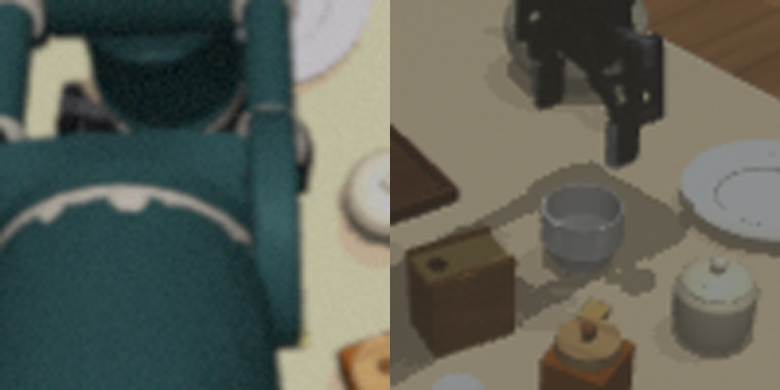

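Run:
```python
from h import *
c=np.array([.6567,.0646,.1104]);j=np.array([.152,.988,0])
for zt in(.096,.109):
  for s in(1,-1):
    for r in (.0425,.057):
      for wz in (0,.011,-.011):
        X=c+s*r*j+np.array([.988,-.152,0])*wz;X[2]=zt;print(zt,s,r,wz,((w2p('side',X)-[306,104])*3.9+[390,0]).round(0))
```

```text
0.096 1 0.0425 0 [[549. 126.]]
0.096 1 0.0425 0.011 [[562. 122.]]
0.096 1 0.0425 -0.011 [[537. 130.]]
0.096 1 0.057 0 [[539. 117.]]
0.096 1 0.057 0.011 [[551. 113.]]
0.096 1 0.057 -0.011 [[526. 121.]]
0.096 -1 0.0425 0 [[615. 181.]]
0.096 -1 0.0425 0.011 [[628. 177.]]
0.096 -1 0.0425 -0.011 [[602. 186.]]
0.096 -1 0.057 0 [[627. 192.]]
0.096 -1 0.057 0.011 [[640. 187.]]
0.096 -1 0.057 -0.011 [[614. 196.]]
0.109 1 0.0425 0 [[550. 111.]]
0.109 1 0.0425 0.011 [[562. 107.]]
0.109 1 0.0425 -0.011 [[537. 115.]]
0.109 1 0.057 0 [[539. 102.]]
0.109 1 0.057 0.011 [[551.  98.]]
0.109 1 0.057 -0.011 [[526. 106.]]
0.109 -1 0.0425 0 [[616. 166.]]
0.109 -1 0.0425 0.011 [[629. 161.]]
0.109 -1 0.0425 -0.011 [[603. 171.]]
0.109 -1 0.057 0 [[628. 176.]]
0.109 -1 0.057 0.011 [[641. 171.]]
0.109 -1 0.057 -0.011 [[615. 181.]]
```

```bash
python3 -m creep '[{"grip":8.5,"dp":[8.4,-0.3,0.1],"rotation":[0,-0.002,0]},{"grip":8.5,"dp":[8.4,-0.3,0.1],"rotation":[0,-0.002,0]},{"grip":8.5,"dp":[8.4,-0.3,0.1],"rotation":[0,-0.002,0]},{"grip":8.5,"dp":[8.4,-0.3,0.1],"rotation":[0,-0.002,0]},{"grip":8.5,"dp":[8.4,-0.3,0.1],"rotation":[0,-0.002,0]}]' ;python3 go.py 0.657 0.0615 0.026 81.3
```

```text
time: 2.28
tool_pos: [0.6596, 0.0622, 0.0298]
tcp_rot: [0.119, 1.562, -0.118]
wrist_force: [0.4, -0.2, 0.4]
width: 0.993
t 2.28 pos [0.6596 0.0622 0.0298] jaw 81.37 x [ 0.006 -0.    -1.   ] z [ 0.989 -0.15   0.006] w 0.993 F [ 0.4 -0.2  0.4] q6 -1.36
dp cm [ 0.38 -0.11 -0.25]
rot [ 0.0012  0.0056 -0.0008]
```

```bash
python3 -m creep '[{"grip":8.5,"dp":[0.2,0,-0.2],"rotation":[0,0.004,0]},{"grip":8.5,"dp":[0.2,0,-0.2],"rotation":[0,0.004,0]},{"grip":8.5,"dp":[0.2,0,-0.2],"rotation":[0,0.004,0]}]' ;python3 go.py 0.657 0.0615 0.026 81.3;  python3 snap.py 2 .658 .062 .04
```

```text
time: 2.53
tool_pos: [0.6576, 0.0618, 0.0275]
tcp_rot: [0.12, 1.566, -0.118]
wrist_force: [0.7, -0.1, 0.1]
width: 0.995
t 2.53 pos [0.6576 0.0618 0.0275] jaw 81.31 x [ 0.002  0.001 -1.   ] z [ 0.989 -0.151  0.002] w 0.995 F [ 0.7 -0.1  0.1] q6 -1.36
dp cm [ 0.15 -0.04 -0.06]
rot [ 0.0002  0.0019 -0.0009]
top crop origin 251 77 x3.9
side crop origin 305 110 x3.9
```

View pics/s2.png

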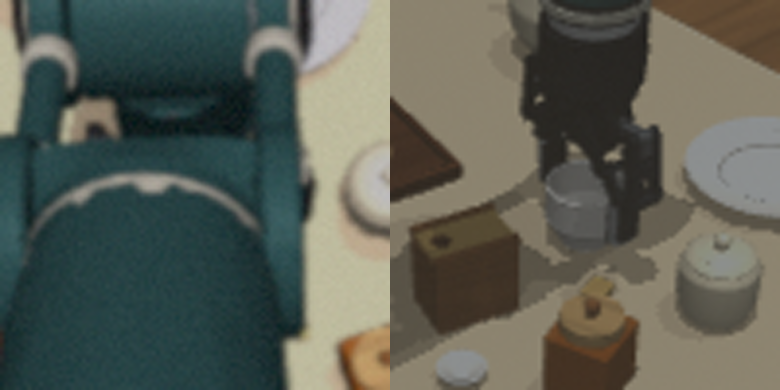

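The side view shows the fingers straddling the white bowl, with the bowl at about (352,162) and the near finger at about (364,165). Closing now.

```bash
python3 -m creep '[{"grip":5.5,"dp":[0,0,0],"rotation":[0,0,0]},{"grip":5.5,"dp":[0,0,0],"rotation":[0,0,0]},{"grip":5.5,"dp":[0,0,0],"rotation":[0,0,0]},{"grip":5.5,"dp":[0,0,0],"rotation":[0,0,0]},{"grip":5.5,"dp":[0,0,0],"rotation":[0,0,0]}]' 35;python3 -m creep '[{"grip":5.5,"dp":[0,0,0],"rotation":[0,0,0]},{"grip":5.5,"dp":[0,0,0],"rotation":[0,0,0]},{"grip":5.5,"dp":[0,0,0],"rotation":[0,0,0]}]';python3 go.py
```

```text
time: 3.05
tool_pos: [0.6565, 0.0615, 0.0257]
tcp_rot: [0.12, 1.568, -0.119]
wrist_force: [-1.5, 1.1, 4.9]
width: 0.722
time: 3.3
tool_pos: [0.6565, 0.0616, 0.0257]
tcp_rot: [0.12, 1.568, -0.119]
wrist_force: [-0.5, -0.0, 5.8]
width: 0.719
t 3.3 pos [0.6565 0.0616 0.0257] jaw 81.3 x [-0.001  0.    -1.   ] z [ 0.988 -0.151 -0.001] w 0.719 F [-0.5 -0.   5.8] q6 -1.36
```

```bash
python3 -m creep '[{"grip":5.5,"dp":[-9,0,0],"rotation":[0,0,0]},{"grip":5.5,"dp":[-9,0,0],"rotation":[0,0,0]},{"grip":5.5,"dp":[-9,0,0],"rotation":[0,0,0]},{"grip":5.5,"dp":[-9,0,0],"rotation":[0,0,0]}]';cat > ba.py <<'E'
from h import *
from scipy.optimize import least_squares
F=[ # x_top,y_top,x_side,y_side,z
(.3975,.2836,.3991,.2895,.008),(.4914,.2692,.4934,.2750,.008),(.5853,.2549,.5878,.2605,.008),(.5013,-.2383,.5025,-.2354,.008),(.5065,-.3383,.5075,-.3357,.008),
(.6573,.0605,.6585,.0648,.035),(.6676,-.0635,.6673,-.0618,.035),(.537,.0558,.5369,.0594,.035),(.5484,-.0618,.5482,-.0589,.035),(.4399,.0637,.4405,.0678,.035),(.4302,-.0735,.4309,-.0701,.035)]
F=np.array(F);P={'top':w2p('top',np.c_[F[:,0:2],F[:,4]]),'side':w2p('side',np.c_[F[:,2:4],F[:,4]])}
DP={'top':[(.4,.16,-1.13),(.45,0,-.85),(.4,-.2,-.71),(.62,-.2,-.53),(.7,.2,-1.13)],'side':[(.4,.16,2.04),(.45,0,1.79),(.4,-.2,1.65),(.62,-.2,1.24),(.7,.2,1.67)]}
def adj(n,q):
    K,D,R,t,_=cal(n);return cv2.Rodrigues(q[:3])[0]@R,t+q[3:]-0*t
def res(v):
    o=[]
    XY=v[12:].reshape(-1,2);X=np.c_[XY,F[:,4]]
    for i,n in enumerate(('top','side')):
        q=v[6*i:6*i+6];K,D,R,t,_=cal(n);R2,t2=adj(n,q)
        uv=cv2.projectPoints(X,cv2.Rodrigues(R2)[0],t2,K,D)[0].reshape(-1,2);o.append(((uv-P[n])/.25).ravel())
        # depth: world pt reported -> cam -> new world z should be 0
        W=np.array(DP[n]);W[:,2]/=1e3;C=W@R.T+t;z=((C-t2)@R2)[:,2];o.append(z/.0004)
        o.append(q[:3]/.002);Cn=-R2.T@t2;C0=-R.T@t;o.append((Cn-C0)/.0015)
    return np.concatenate(o)
r=least_squares(res,np.r_[np.zeros(12),F[:,:2].ravel()],x_scale=np.r_[np.full(12,1e-3),np.full(22,1e-2)])
if __name__=='__main__':
    print('cost',r.cost,r.x[:12].round(4));print((r.x[12:].reshape(-1,2)*1e3).round(1).tolist())
import pickle
pickle.dump({n:r.x[6*i:6*i+6] for i,n in enumerate(('top','side'))},open('adj.pkl','wb'))
E
python3 ba.py
```

```text
time: 3.63
tool_pos: [0.6593, 0.0615, 0.1193]
tcp_rot: [0.12, 1.561, -0.118]
wrist_force: [0.4, 0.3, -1.8]
width: 0.723
cost 5.535066793878731 [-0.      0.0011 -0.0004  0.0014  0.0001  0.0009  0.0005 -0.0009  0.0014
 -0.0011 -0.002  -0.001 ]
[[397.9, 285.3], [491.9, 270.9], [585.9, 256.5], [501.7, -237.1], [506.9, -337.2], [657.5, 62.0], [667.5, -62.8], [536.8, 57.1], [548.1, -60.7], [439.9, 65.0], [430.3, -72.3]]
```

```bash
cat >> h.py <<'E'
ADJ=pickle.load(open('adj.pkl','rb'))
E
python3 - <<'E'
s=open('h.py').read()
s=s.replace("R=cv2.Rodrigues(c['rvec'])[0];return K,c['dist'],R,c['tvec'],c['rvec']","q=ADJ[n];R=cv2.Rodrigues(q[:3])[0]@cv2.Rodrigues(c['rvec'])[0];return K,c['dist'],R,c['tvec']+q[3:],cv2.Rodrigues(R)[0]")
open('h.py','w').write(s)
E
python3 go.py .397 .2854 .12 81.3
```

```text
t 3.63 pos [0.6593 0.0615 0.1193] jaw 81.3 x [ 0.006  0.001 -1.   ] z [ 0.988 -0.151  0.006] w 0.723 F [ 0.4  0.3 -1.8] q6 -1.36
dp cm [ -0.22  18.16 -29.32]
rot [-0.      0.006  -0.0016]
```

```bash
python3 -m creep '[{"grip":5.5,"dp":[0,18.2,-29.3],"rotation":[0,0,0]},{"grip":5.5,"dp":[0,18.2,-29.3],"rotation":[0,0,0]},{"grip":5.5,"dp":[0,18.2,-29.3],"rotation":[0,0,0]},{"grip":5.5,"dp":[0,18.2,-29.3],"rotation":[0,0,0]},{"grip":5.5,"dp":[0,18.2,-29.3],"rotation":[0,0,0]}]'; python3 go.py .397 .2854 .12 81.3
```

```text
time: 4.05
tool_pos: [0.4943, 0.1969, 0.1125]
tcp_rot: [0.119, 1.574, -0.121]
wrist_force: [0.8, 0.9, -2.3]
width: 0.72
t 4.05 pos [0.4943 0.1969 0.1125] jaw 81.25 x [-0.006 -0.001 -1.   ] z [ 0.988 -0.152 -0.006] w 0.72 F [ 0.8  0.9 -2.3] q6 -1.09
dp cm [ -0.7    7.27 -10.97]
rot [-0.0009 -0.0061  0.0021]
```

```bash
python3 -m creep '[{"grip":5.5,"dp":[0,7.0,-11.0],"rotation":[0,0,0]},{"grip":5.5,"dp":[0,7.0,-11.0],"rotation":[0,0,0]},{"grip":5.5,"dp":[0,7.0,-11.0],"rotation":[0,0,0]},{"grip":5.5,"dp":[0,7.0,-11.0],"rotation":[0,0,0]},{"grip":5.5,"dp":[0,7.0,-11.0],"rotation":[0,0,0]}]'; python3 go.py .397 .2854 .06 81.3
```

```text
time: 4.47
tool_pos: [0.3961, 0.283, 0.1132]
tcp_rot: [0.114, 1.573, -0.118]
wrist_force: [-0.4, -0.2, -1.2]
width: 0.723
t 4.47 pos [0.3961 0.283  0.1132] jaw 81.56 x [-0.006 -0.002 -1.   ] z [ 0.989 -0.147 -0.005] w 0.723 F [-0.4 -0.2 -1.2] q6 -0.86
dp cm [5.31 0.27 0.09]
rot [ 0.0045 -0.0055  0.0029]
```

```bash
python3 -m creep '[{"grip":5.5,"dp":[5.3,0.2,0.1],"rotation":[0,0,0]},{"grip":5.5,"dp":[5.3,0.2,0.1],"rotation":[0,0,0]},{"grip":5.5,"dp":[5.3,0.2,0.1],"rotation":[0,0,0]},{"grip":5.5,"dp":[5.3,0.2,0.1],"rotation":[0,0,0]},{"grip":5.5,"dp":[5.3,0.2,0.1],"rotation":[0,0,0]}]'; python3 go.py .397 .2854 .034 81.3;python3 snap.py 3 .397 .285 .04
```

```text
time: 4.88
tool_pos: [0.4019, 0.2841, 0.0629]
tcp_rot: [0.12, 1.569, -0.12]
wrist_force: [-0.3, -0.0, -0.8]
width: 0.723
t 4.88 pos [0.4019 0.2841 0.0629] jaw 81.22 x [-0.002  0.    -1.   ] z [ 0.988 -0.153 -0.002] w 0.723 F [-0.3 -0.  -0.8] q6 -0.85
dp cm [ 2.89  0.05 -0.5 ]
rot [-0.0013 -0.0018 -0.    ]
top crop origin 160 178 x3.9
side crop origin 188 109 x3.9
```

View pics/s3.png

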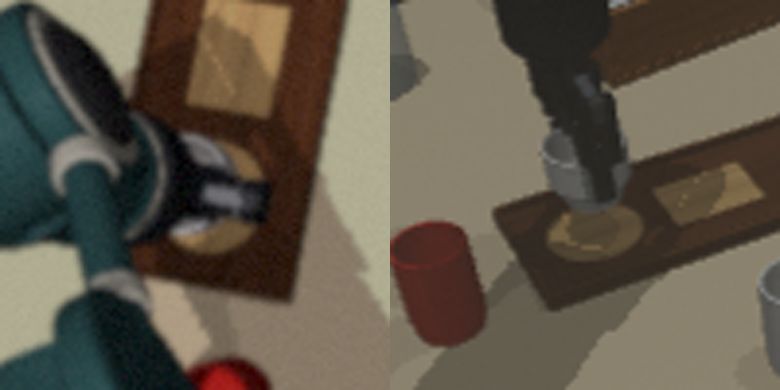

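The side view shows the held bowl above the big disc at about (340,168). The red look-alike tumbler stays clear of the gripper. Lowering.

```bash
python3 -m creep '[{"grip":5.5,"dp":[1.2,0.1,-0.4],"rotation":[0,0,0]},{"grip":5.5,"dp":[2.2,0.1,-0.4],"rotation":[0,0,0]},{"grip":5.5,"dp":[2.4,0.1,-0.4],"rotation":[0,0,0]},{"grip":5.5,"dp":[2.4,0.1,-0.4],"rotation":[0,0,0]},{"grip":5.5,"dp":[2.4,0.1,-0.4],"rotation":[0,0,0]}]'; python3 go.py .397 .2854 .034 81.3
```

```text
time: 5.4
tool_pos: [0.3971, 0.2861, 0.0386]
tcp_rot: [0.119, 1.57, -0.119]
wrist_force: [-0.2, -0.2, -1.2]
width: 0.72
t 5.4 pos [0.3971 0.2861 0.0386] jaw 81.3 x [-0.002  0.    -1.   ] z [ 0.988 -0.151 -0.002] w 0.72 F [-0.2 -0.2 -1.2] q6 -0.85
dp cm [ 0.46 -0.07 -0.  ]
rot [ 0.     -0.002   0.0001]
```

```bash
python3 -m creep '[{"grip":5.5,"dp":[0.2,-0.07,0],"rotation":[0,-0.002,0]},{"grip":5.5,"dp":[0.3,-0.07,0],"rotation":[0,-0.002,0]},{"grip":5.5,"dp":[0.4,-0.07,0],"rotation":[0,-0.002,0]},{"grip":5.5,"dp":[0.45,-0.07,0],"rotation":[0,-0.002,0]},{"grip":5.5,"dp":[0.45,-0.07,0],"rotation":[0,-0.002,0]}]'; python3 go.py .397 .2854 .034 81.3
```

```text
time: 5.82
tool_pos: [0.3968, 0.2854, 0.0339]
tcp_rot: [0.119, 1.568, -0.119]
wrist_force: [-0.6, -0.1, -0.9]
width: 0.723
t 5.82 pos [0.3968 0.2854 0.0339] jaw 81.31 x [-0. -0. -1.] z [ 0.989 -0.151 -0.   ] w 0.723 F [-0.6 -0.1 -0.9] q6 -0.85
dp cm [-0.01  0.    0.02]
rot [ 0.0001 -0.0001  0.0001]
```

```bash
python3 -m creep '[{"grip":5.5,"dp":[0.05,0,0],"rotation":[0,0,0]},{"grip":5.5,"dp":[0.1,0,0],"rotation":[0,0,0]},{"grip":5.5,"dp":[0.1,0,0],"rotation":[0,0,0]},{"grip":5.5,"dp":[0.1,0,0],"rotation":[0,0,0]}]'; python3 go.py .397 .2854 .034 81.3
```

```text
time: 6.15
tool_pos: [0.397, 0.2855, 0.0337]
tcp_rot: [0.119, 1.567, -0.119]
wrist_force: [-1.8, -1.7, 5.4]
width: 0.719
t 6.15 pos [0.397  0.2855 0.0337] jaw 81.31 x [ 0. -0. -1.] z [ 0.989 -0.151  0.   ] w 0.719 F [-1.8 -1.7  5.4] q6 -0.85
dp cm [-0.03 -0.01  0.  ]
rot [0.0002 0.0001 0.0001]
```

```bash
python3 -m creep '[{"grip":6.6,"dp":[0,0,0],"rotation":[0,0,0]},{"grip":7.8,"dp":[0,0,0],"rotation":[0,0,0]},{"grip":7.8,"dp":[0,0,0],"rotation":[0,0,0]},{"grip":7.8,"dp":[0,0,0],"rotation":[0,0,0]},{"grip":7.8,"dp":[0,0,0],"rotation":[0,0,0]}]'; python3 -m creep '[{"grip":7.8,"dp":[-3,0,0],"rotation":[0,0,0]},{"grip":7.8,"dp":[-6,0,0],"rotation":[0,0,0]},{"grip":7.8,"dp":[-9,0,0],"rotation":[0,0,0]},{"grip":8.5,"dp":[-9,0,0],"rotation":[0,0,0]}]'; python3 go.py .5365 .0572 .13 76
```

```text
time: 6.57
tool_pos: [0.3969, 0.2855, 0.0329]
tcp_rot: [0.119, 1.568, -0.119]
wrist_force: [-1.1, -0.7, -0.6]
width: 0.916
time: 6.9
tool_pos: [0.4008, 0.288, 0.1293]
tcp_rot: [0.124, 1.559, -0.114]
wrist_force: [1.1, 0.7, 0.7]
width: 0.994
t 6.9 pos [0.4008 0.288  0.1293] jaw 81.31 x [ 0.009  0.006 -1.   ] z [ 0.988 -0.151  0.008] w 0.994 F [1.1 0.7 0.7] q6 -0.85
dp cm [ -0.08 -20.77  16.9 ]
rot [ 0.0927  0.008  -0.0078]
```

```bash
python3 t.py 2>/dev/null | grep -v "^top\|^side"; python3 -m creep '[{"grip":8.5,"dp":[0,-15,12],"rotation":[0.09,0,0]},{"grip":8.5,"dp":[0,-15,12],"rotation":[0.09,0,0]},{"grip":8.5,"dp":[0,-15,12],"rotation":[0.09,0,0]},{"grip":8.5,"dp":[0,-15,12],"rotation":[0.09,0,0]},{"grip":8.5,"dp":[0,-15,12],"rotation":[0.09,0,0]}]'; python3 go.py .5365 .0572 .13 76; python3 snap.py 4 .397 .285 .04
```

```text
tea_bowl top [0.6576 0.0618] res 7.6 area 514.0
tea_bowl side [0.6576 0.0625] res 6.1 area 393.0
sugar_pot top [ 0.6679 -0.0624] res 8.0 area 443.0
sugar_pot side [ 0.667  -0.0634] res 13.8 area 412.0
caddy top [ 0.5374  0.0573 -0.2357] res 12.1 area 555.0
caddy side [ 0.5369  0.058  -0.273 ] res 13.1 area 663.0
honey_jar top [ 0.5486 -0.0606  0.3518] res 9.2 area 412.0
honey_jar side [ 0.548  -0.0604  0.3862] res 13.6 area 519.0
tumbler top [0.44   0.0652] res 6.3 area 415.0
tumbler side [0.4401 0.0658] res 9.9 area 576.0
infuser top [ 0.4302 -0.0722] res 4.2 area 256.0
infuser side [ 0.4306 -0.0719] res 11.8 area 342.0
time: 7.32
tool_pos: [0.4943, 0.1161, 0.123]
tcp_rot: [0.19, 1.561, -0.191]
wrist_force: [0.3, 0.4, -0.2]
width: 0.997
t 7.32 pos [0.4943 0.1161 0.123 ] jaw 76.09 x [ 0.001 -0.001 -1.   ] z [ 0.971 -0.24   0.001] w 0.997 F [ 0.3  0.4 -0.2] q6 -1.14
dp cm [-0.69 -4.71  5.51]
rot [0.0015 0.0015 0.0005]
top crop origin 160 178 x3.9
side crop origin 188 109 x3.9
```

View pics/s4.png

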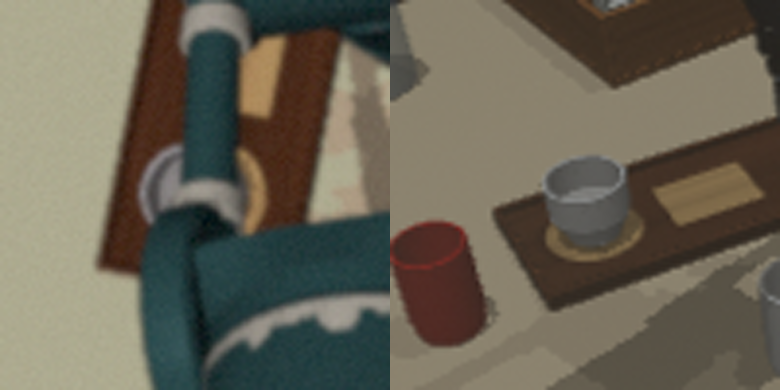

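```bash
python3 -m creep '[{"grip":8.5,"dp":[0,-4.4,5.3],"rotation":[0,0,0]},{"grip":8.5,"dp":[0,-4.4,5.3],"rotation":[0,0,0]},{"grip":8.5,"dp":[0,-4.4,5.3],"rotation":[0,0,0]},{"grip":8.5,"dp":[0,-4.4,5.3],"rotation":[0,0,0]}]'; python3 go.py .5371 .0576 .036 75.7
python3 - <<'E'
from m import *
W=cloud('side',np.load('side4.npz')['d']);print(fit('side','tea_bowl',W,.398,.285,zb=.008))
E
```

```text
time: 7.75
tool_pos: [0.5339, 0.0634, 0.1226]
tcp_rot: [0.192, 1.563, -0.191]
wrist_force: [-1.1, 0.1, -0.8]
width: 0.992
t 7.75 pos [0.5339 0.0634 0.1226] jaw 76.03 x [-0.001  0.    -1.   ] z [ 0.97  -0.241 -0.001] w 0.992 F [-1.1  0.1 -0.8] q6 -1.26
dp cm [ 8.66 -0.49  0.46]
rot [ 0.0058 -0.0008 -0.0002]
(array([0.39786429, 0.28507917]), np.float64(7.84619140625), np.float32(393.0))
```

```bash
python3 -m creep '[{"grip":8.5,"dp":[3,-0.4,0.4],"rotation":[0.006,0,0]},{"grip":8.5,"dp":[6,-0.4,0.4],"rotation":[0.006,0,0]},{"grip":8.5,"dp":[8.6,-0.4,0.4],"rotation":[0.006,0,0]},{"grip":8.5,"dp":[8.6,-0.4,0.4],"rotation":[0.006,0,0]},{"grip":8.5,"dp":[8.6,-0.4,0.4],"rotation":[0.006,0,0]}]'; python3 go.py .5371 .0576 .036 75.7
```

```text
time: 8.17
tool_pos: [0.5338, 0.0599, 0.0353]
tcp_rot: [0.193, 1.568, -0.194]
wrist_force: [-0.2, 0.4, -0.7]
width: 0.995
t 8.17 pos [0.5338 0.0599 0.0353] jaw 75.87 x [-0.005  0.    -1.   ] z [ 0.97  -0.244 -0.005] w 0.995 F [-0.2  0.4 -0.7] q6 -1.26
dp cm [-0.08 -0.14  0.38]
rot [ 0.003  -0.0053  0.0013]
```

```bash
python3 -m creep '[{"grip":8.5,"dp":[0,-0.1,0.2],"rotation":[0.002,0,0]},{"grip":8.5,"dp":[0,-0.1,0.2],"rotation":[0.002,0,0]},{"grip":8.5,"dp":[0,-0.1,0.2],"rotation":[0.002,0,0]}]'; python3 go.py .5371 .0576 .036 75.7;  python3 -m creep '[{"grip":4,"dp":[0,0,0],"rotation":[0,0,0]},{"grip":4,"dp":[0,0,0],"rotation":[0,0,0]},{"grip":4,"dp":[0,0,0],"rotation":[0,0,0]},{"grip":4,"dp":[0,0,0],"rotation":[0,0,0]},{"grip":4,"dp":[0,0,0],"rotation":[0,0,0]}]' 35;python3 -m creep '[{"grip":4,"dp":[0,0,0],"rotation":[0,0,0]},{"grip":4,"dp":[0,0,0],"rotation":[0,0,0]},{"grip":4,"dp":[0,0,0],"rotation":[0,0,0]}]';python3 go.py .5371 .0576 .036 75.7
```

```text
time: 8.42
tool_pos: [0.5402, 0.0577, 0.0392]
tcp_rot: [0.196, 1.558, -0.195]
wrist_force: [0.0, -0.6, 0.2]
width: 0.996
t 8.42 pos [0.5402 0.0577 0.0392] jaw 75.71 x [ 0.004  0.    -1.   ] z [ 0.969 -0.247  0.004] w 0.996 F [ 0.  -0.6  0.2] q6 -1.26
dp cm [ 0.32 -0.09 -0.3 ]
rot [ 0.0001  0.0038 -0.0013]
time: 8.83
tool_pos: [0.539, 0.0573, 0.0377]
tcp_rot: [0.196, 1.561, -0.196]
wrist_force: [0.0, 0.6, 3.5]
width: 0.535
time: 9.08
tool_pos: [0.539, 0.0573, 0.0377]
tcp_rot: [0.196, 1.561, -0.196]
wrist_force: [-1.7, -0.3, 6.9]
width: 0.538
t 9.08 pos [0.539  0.0573 0.0377] jaw 75.68 x [ 0.001  0.    -1.   ] z [ 0.969 -0.247  0.001] w 0.538 F [-1.7 -0.3  6.9] q6 -1.26
dp cm [ 0.17 -0.02 -0.19]
rot [-0.0003  0.0011 -0.0004]
```

```bash
python3 -m creep '[{"grip":4,"dp":[-3,0,0],"rotation":[0,0,0]},{"grip":4,"dp":[-6,0,0],"rotation":[0,0,0]},{"grip":4,"dp":[-9,2,0],"rotation":[0,0,0]},{"grip":4,"dp":[-9,5,0],"rotation":[0,0,0]}]'; python3 go.py .4938 .2706 .11 81.3
```

```text
time: 9.42
tool_pos: [0.5543, 0.1049, 0.1328]
tcp_rot: [0.199, 1.553, -0.197]
wrist_force: [2.8, 0.8, -1.6]
width: 0.537
t 9.42 pos [0.5543 0.1049 0.1328] jaw 75.52 x [ 0.009  0.    -1.   ] z [ 0.968 -0.25   0.008] w 0.537 F [ 2.8  0.8 -1.6] q6 -1.17
dp cm [  2.24  14.53 -10.02]
rot [-0.101   0.0086 -0.002 ]
```

```bash
python3 -m creep '[{"grip":4,"dp":[0,14.3,-10],"rotation":[-0.1,0,0]},{"grip":4,"dp":[0,14.3,-10],"rotation":[-0.1,0,0]},{"grip":4,"dp":[0,14.3,-10],"rotation":[-0.1,0,0]},{"grip":4,"dp":[0,14.3,-10],"rotation":[-0.1,0,0]},{"grip":4,"dp":[0,14.3,-10],"rotation":[-0.1,0,0]}]'; python3 go.py .4938 .2706 .07 81.3
```

```text
time: 9.83
tool_pos: [0.4862, 0.2736, 0.1262]
tcp_rot: [0.116, 1.57, -0.114]
wrist_force: [-0.4, -0.0, -1.8]
width: 0.532
t 9.83 pos [0.4862 0.2736 0.1262] jaw 81.61 x [-0.002  0.002 -1.   ] z [ 0.989 -0.146 -0.003] w 0.532 F [-0.4 -0.  -1.8] q6 -0.96
dp cm [ 5.62 -0.2   0.81]
rot [ 0.0055 -0.0026 -0.0014]
```

```bash
python3 -m creep '[{"grip":4,"dp":[2.5,-0.2,0.6],"rotation":[0.005,0,0]},{"grip":4,"dp":[5.6,-0.2,0.6],"rotation":[0.005,0,0]},{"grip":4,"dp":[5.6,-0.2,0.6],"rotation":[0.005,0,0]},{"grip":4,"dp":[5.6,-0.2,0.6],"rotation":[0.005,0,0]},{"grip":4,"dp":[5.6,-0.2,0.6],"rotation":[0.005,0,0]}]'; python3 go.py .4938 .2706 .05 81.3;python3 snap.py 5 .4938 .27 .04
```

```text
time: 10.25
tool_pos: [0.4948, 0.2658, 0.0711]
tcp_rot: [0.122, 1.568, -0.122]
wrist_force: [-0.2, 0.2, -1.9]
width: 0.531
t 10.25 pos [0.4948 0.2658 0.0711] jaw 81.11 x [-0.001 -0.    -1.   ] z [ 0.988 -0.155 -0.001] w 0.531 F [-0.2  0.2 -1.9] q6 -0.97
dp cm [ 2.11  0.46 -0.17]
rot [-0.0034 -0.0006  0.0004]
top crop origin 168 139 x3.9
side crop origin 218 99 x3.9
```

View pics/s5.png

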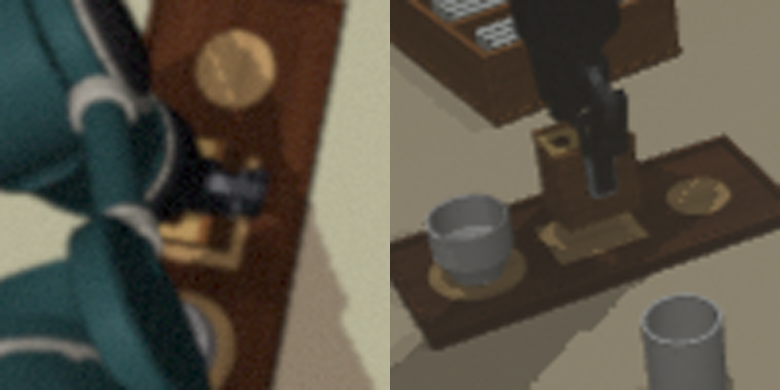

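The caddy is held over the oblong inlay at about (370,160) in the side view, roughly aligned with it. Settling and lowering.

```bash
python3 -m creep '[{"grip":4,"dp":[0.8,0.3,-0.1],"rotation":[0,0,0]},{"grip":4,"dp":[1.6,0.3,-0.1],"rotation":[0,0,0]},{"grip":4,"dp":[1.6,0.3,-0.1],"rotation":[0,0,0]},{"grip":4,"dp":[1.6,0.3,-0.1],"rotation":[0,0,0]},{"grip":4,"dp":[1.6,0.3,-0.1],"rotation":[0,0,0]}]'; python3 go.py .4938 .2706 .0457 81.3
```

```text
time: 10.77
tool_pos: [0.4941, 0.2692, 0.0548]
tcp_rot: [0.121, 1.568, -0.122]
wrist_force: [0.8, -0.4, -2.2]
width: 0.533
t 10.77 pos [0.4941 0.2692 0.0548] jaw 81.13 x [-0. -0. -1.] z [ 0.988 -0.154 -0.   ] w 0.533 F [ 0.8 -0.4 -2.2] q6 -0.96
dp cm [ 0.91  0.13 -0.05]
rot [-0.003  -0.0004  0.0003]
```

```bash
python3 -m creep '[{"grip":4,"dp":[0.4,0.13,-0.05],"rotation":[-0.003,0,0]},{"grip":4,"dp":[0.7,0.13,-0.05],"rotation":[-0.003,0,0]},{"grip":4,"dp":[0.8,0.13,-0.05],"rotation":[-0.003,0,0]},{"grip":4,"dp":[0.8,0.13,-0.05],"rotation":[-0.003,0,0]},{"grip":4,"dp":[0.8,0.13,-0.05],"rotation":[-0.003,0,0]}]'; python3 go.py .4938 .2706 .0457 81.3
```

```text
time: 11.18
tool_pos: [0.4938, 0.2706, 0.0468]
tcp_rot: [0.119, 1.568, -0.119]
wrist_force: [0.1, 0.6, -0.8]
width: 0.537
t 11.18 pos [0.4938 0.2706 0.0468] jaw 81.3 x [-0. -0. -1.] z [ 0.989 -0.151 -0.   ] w 0.537 F [ 0.1  0.6 -0.8] q6 -0.96
dp cm [ 0.11  0.   -0.  ]
rot [ 0.0001 -0.0003  0.0003]
```

```bash
python3 -m creep '[{"grip":4,"dp":[0.05,0,0],"rotation":[0,0,0]},{"grip":4,"dp":[0.1,0,0],"rotation":[0,0,0]},{"grip":4,"dp":[0.15,0,0],"rotation":[0,0,0]},{"grip":4,"dp":[0.15,0,0],"rotation":[0,0,0]}]'; python3 go.py .4938 .2706 .0457 81.3
```

```text
time: 11.52
tool_pos: [0.4941, 0.2707, 0.0457]
tcp_rot: [0.119, 1.567, -0.119]
wrist_force: [-0.5, 0.6, 0.0]
width: 0.536
t 11.52 pos [0.4941 0.2707 0.0457] jaw 81.3 x [ 0.  0. -1.] z [ 0.988 -0.151  0.   ] w 0.536 F [-0.5  0.6  0. ] q6 -0.96
dp cm [ 0.   -0.01 -0.03]
rot [ 0.      0.0002 -0.0002]
```

```bash
python3 -m creep '[{"grip":4,"dp":[0.05,0,0],"rotation":[0,0,0]},{"grip":4,"dp":[0.05,0,0],"rotation":[0,0,0]}]'; python3 -m creep '[{"grip":5.2,"dp":[0,0,0],"rotation":[0,0,0]},{"grip":6.4,"dp":[0,0,0],"rotation":[0,0,0]},{"grip":6.4,"dp":[0,0,0],"rotation":[0,0,0]},{"grip":6.4,"dp":[0,0,0],"rotation":[0,0,0]}]';  python3 -m creep '[{"grip":6.8,"dp":[-3,0,0],"rotation":[0,0,0]},{"grip":6.8,"dp":[-6,0,0],"rotation":[0,0,0]},{"grip":6.8,"dp":[-8,0,0],"rotation":[0,0,0]},{"grip":6.8,"dp":[-8,0,0],"rotation":[0,0,0]}]'; python3 go.py .4303 -.072 .13 81.3
```

```text
time: 11.68
tool_pos: [0.4941, 0.2707, 0.0457]
tcp_rot: [0.119, 1.567, -0.119]
wrist_force: [-2.3, -1.6, 4.7]
width: 0.532
time: 12.02
tool_pos: [0.494, 0.2706, 0.0449]
tcp_rot: [0.119, 1.567, -0.119]
wrist_force: [0.4, 0.8, 0.4]
width: 0.75
time: 12.35
tool_pos: [0.4975, 0.2724, 0.1304]
tcp_rot: [0.123, 1.559, -0.115]
wrist_force: [1.1, 0.3, 1.1]
width: 0.795
t 12.35 pos [0.4975 0.2724 0.1304] jaw 81.3 x [ 0.009  0.004 -1.   ] z [ 0.988 -0.151  0.008] w 0.795 F [1.1 0.3 1.1] q6 -0.96
dp cm [ -0.16 -35.06  -1.44]
rot [ 0.      0.0079 -0.0055]
```

```bash
python3 -m creep '[{"grip":7.4,"dp":[0,-20,-1],"rotation":[0,0,0]},{"grip":7.4,"dp":[0,-20,-1],"rotation":[0,0,0]},{"grip":7.4,"dp":[0,-20,-1],"rotation":[0,0,0]},{"grip":7.4,"dp":[0,-20,-1],"rotation":[0,0,0]},{"grip":7.4,"dp":[0,-20,-1],"rotation":[0,0,0]}]'; python3 -m creep '[{"grip":7.4,"dp":[0,-14,-0.4],"rotation":[0,0,0]},{"grip":7.4,"dp":[0,-14,-0.4],"rotation":[0,0,0]},{"grip":7.4,"dp":[0,-14,-0.4],"rotation":[0,0,0]},{"grip":7.4,"dp":[0,-14,-0.4],"rotation":[0,0,0]},{"grip":7.4,"dp":[0,-14,-0.4],"rotation":[0,0,0]}]';python3 go.py .4303 -.072 .08 81.3; python3 snap.py 6 .495 .27 .03;python3 - <<'E'
from m import *
W=cloud('side',np.load('side6.npz')['d']);print(fit('side','tea_bowl',W,.398,.285,zb=.008));print(fit('side','caddy',W,.492,.271,-.15,zb=.008,usey=True))
W=cloud('top',np.load('top6.npz')['d']);print(fit('top','tea_bowl',W,.398,.285,zb=.008));print(fit('top','caddy',W,.492,.271,-.15,zb=.008,usey=True))
E
```

```text
time: 12.77
tool_pos: [0.4522, 0.0723, 0.1241]
tcp_rot: [0.118, 1.569, -0.12]
wrist_force: [0.9, -1.0, -0.1]
width: 0.867
time: 13.18
tool_pos: [0.4276, -0.0662, 0.1244]
tcp_rot: [0.122, 1.568, -0.124]
wrist_force: [-0.4, -0.4, 0.1]
width: 0.863
t 13.18 pos [ 0.4276 -0.0662  0.1244] jaw 81.04 x [-0.001 -0.001 -1.   ] z [ 0.988 -0.156 -0.001] w 0.863 F [-0.4 -0.4  0.1] q6 -1.62
dp cm [ 4.44 -0.52  0.35]
rot [-0.0046 -0.0006  0.0009]
top crop origin 169 139 x3.9
side crop origin 219 102 x3.9
(array([0.39763009, 0.28470185]), np.float64(7.63427734375), np.float32(396.0))
(array([ 0.49243064,  0.27131185, -0.15219755]), np.float64(14.44091796875), np.float32(555.0))
(array([0.39774584, 0.28524311]), np.float64(9.2060546875), np.float32(559.0))
(array([ 0.49230228,  0.27045793, -0.148847  ]), np.float64(10.01904296875), np.float32(653.0))
```

View pics/s6.png

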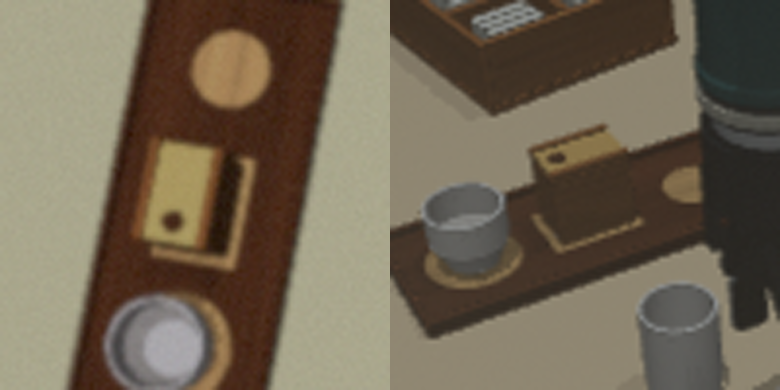

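Bowl and caddy both stand upright on their inlays, in top view at about (207,228) and (216,188), within about 0.5 mm. Next the infuser.

```bash
python3 -m creep '[{"grip":7.4,"dp":[3,-0.3,0.3],"rotation":[-0.004,0,0]},{"grip":7.4,"dp":[4.4,-0.3,0.3],"rotation":[-0.004,0,0]},{"grip":7.4,"dp":[4.4,-0.3,0.3],"rotation":[-0.004,0,0]},{"grip":7.4,"dp":[4.4,-0.3,0.3],"rotation":[-0.004,0,0]},{"grip":7.4,"dp":[4.4,-0.3,0.3],"rotation":[-0.004,0,0]}]'; python3 go.py .4303 -.072 .026 81.3;python3 snap.py 7 .43 -.072 .04
```

```text
time: 13.7
tool_pos: [0.4319, -0.0659, 0.0815]
tcp_rot: [0.115, 1.567, -0.115]
wrist_force: [-0.4, -0.1, 0.1]
width: 0.867
t 13.7 pos [ 0.4319 -0.0659  0.0815] jaw 81.63 x [ 0.  0. -1.] z [ 0.989 -0.146  0.   ] w 0.867 F [-0.4 -0.1  0.1] q6 -1.63
dp cm [ 5.55 -0.63 -0.07]
rot [ 0.0057  0.0005 -0.0002]
top crop origin 303 167 x3.9
side crop origin 273 170 x3.9
```

View pics/s7.png

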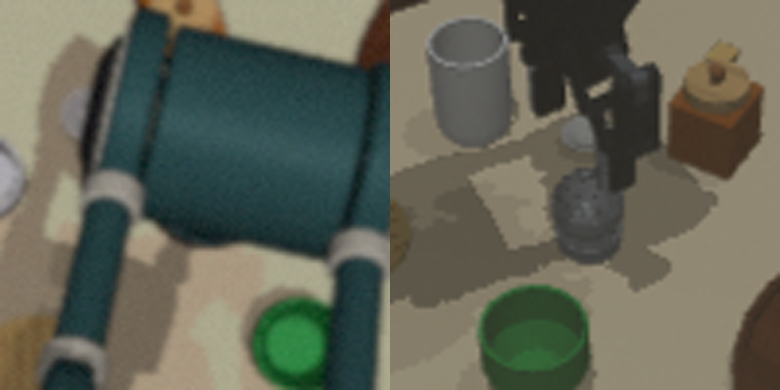

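```bash
python3 -m creep '[{"grip":7.4,"dp":[0.5,-0.6,-0.1],"rotation":[0.005,0,0]},{"grip":7.4,"dp":[3,-0.6,-0.1],"rotation":[0.005,0,0]},{"grip":7.4,"dp":[5.3,-0.6,-0.1],"rotation":[0.005,0,0]},{"grip":7.4,"dp":[5.3,-0.6,-0.1],"rotation":[0.005,0,0]},{"grip":7.4,"dp":[5.3,-0.6,-0.1],"rotation":[0.005,0,0]}]'; python3 go.py .4303 -.072 .026 81.3
```

```text
time: 14.22
tool_pos: [0.428, -0.0725, 0.0273]
tcp_rot: [0.121, 1.571, -0.12]
wrist_force: [0.3, 0.2, 0.5]
width: 0.863
t 14.22 pos [ 0.428  -0.0725  0.0273] jaw 81.23 x [-0.003  0.001 -1.   ] z [ 0.988 -0.152 -0.003] w 0.863 F [0.3 0.2 0.5] q6 -1.64
dp cm [0.13 0.08 0.22]
rot [-0.0012 -0.0031 -0.0001]
```

```bash
python3 -m creep '[{"grip":7.4,"dp":[0.1,0,0.1],"rotation":[0,0,0]},{"grip":7.4,"dp":[0.1,0,0.1],"rotation":[0,0,0]},{"grip":4,"dp":[0.1,0,0.1],"rotation":[0,0,0]},{"grip":4,"dp":[0.1,0,0.1],"rotation":[0,0,0]},{"grip":4,"dp":[0.1,0,0.1],"rotation":[0,0,0]}]' 30; python3 -m creep '[{"grip":4,"dp":[0,0,0],"rotation":[0,0,0]},{"grip":4,"dp":[0,0,0],"rotation":[0,0,0]},{"grip":4,"dp":[0,0,0],"rotation":[0,0,0]},{"grip":4,"dp":[0,0,0],"rotation":[0,0,0]}]';python3 go.py .4303 -.072 .026 81.3; python3 snap.py 8 .43 -.072 .04
```

```text
time: 14.63
tool_pos: [0.4312, -0.0728, 0.0282]
tcp_rot: [0.12, 1.566, -0.12]
wrist_force: [-1.5, 0.1, 4.2]
width: 0.514
time: 14.97
tool_pos: [0.4312, -0.0728, 0.0282]
tcp_rot: [0.12, 1.566, -0.12]
wrist_force: [-1.0, 0.1, 5.5]
width: 0.515
t 14.97 pos [ 0.4312 -0.0728  0.0282] jaw 81.25 x [ 0.002 -0.    -1.   ] z [ 0.988 -0.152  0.002] w 0.515 F [-1.   0.1  5.5] q6 -1.64
dp cm [ 0.21  0.07 -0.11]
rot [-0.0009  0.0017  0.0001]
top crop origin 303 167 x3.9
side crop origin 273 170 x3.9
```

View pics/s8.png

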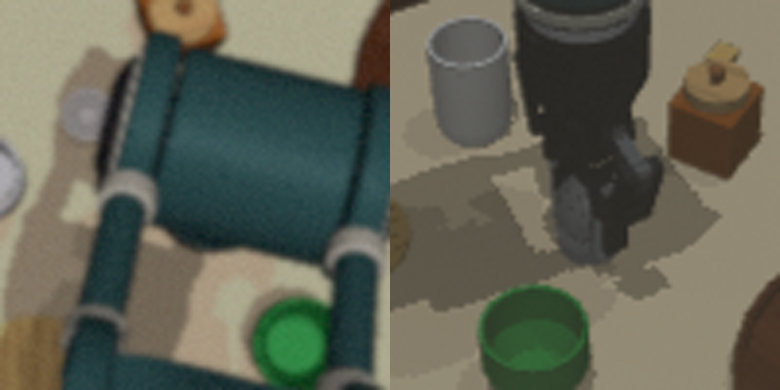

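```bash
python3 -m creep '[{"grip":4,"dp":[-4,0,0],"rotation":[0,0,0]},{"grip":4,"dp":[-8,0,0],"rotation":[0,0,0]},{"grip":4,"dp":[-10,4,1],"rotation":[0,0,0]},{"grip":4,"dp":[-10,8,3],"rotation":[0,0,0]}]'; python3 go.py .5868 .2564 .13 81.3
```

```text
time: 15.4
tool_pos: [0.4712, -0.0047, 0.1322]
tcp_rot: [0.123, 1.558, -0.124]
wrist_force: [1.4, -1.0, 0.3]
width: 0.512
t 15.4 pos [ 0.4712 -0.0047  0.1322] jaw 80.97 x [ 0.009 -0.001 -1.   ] z [ 0.988 -0.157  0.009] w 0.512 F [ 1.4 -1.   0.3] q6 -1.48
dp cm [ 0.3  27.6   7.32]
rot [-0.0057  0.0089 -0.0003]
```

```bash
python3 -m creep '[{"grip":4,"dp":[0,27.3,7.2],"rotation":[0,0,0]},{"grip":4,"dp":[0,27.3,7.2],"rotation":[0,0,0]},{"grip":4,"dp":[0,27.3,7.2],"rotation":[0,0,0]},{"grip":4,"dp":[0,27.3,7.2],"rotation":[0,0,0]},{"grip":4,"dp":[0,27.3,7.2],"rotation":[0,0,0]}]'; python3 go.py .5868 .2564 .13 81.3
```

```text
time: 15.82
tool_pos: [0.5519, 0.1893, 0.127]
tcp_rot: [0.12, 1.567, -0.12]
wrist_force: [-0.5, -0.6, -0.6]
width: 0.511
t 15.82 pos [0.5519 0.1893 0.127 ] jaw 81.27 x [ 0. -0. -1.] z [ 0.988 -0.152  0.   ] w 0.511 F [-0.5 -0.6 -0.6] q6 -1.13
dp cm [-0.3   7.16  2.43]
rot [-0.0006  0.0004 -0.    ]
```

```bash
python3 -m creep '[{"grip":4,"dp":[0,7,2.4],"rotation":[0,0,0]},{"grip":4,"dp":[2,7,2.4],"rotation":[0,0,0]},{"grip":4,"dp":[6,7,2.4],"rotation":[0,0,0]},{"grip":4,"dp":[6,7,2.4],"rotation":[0,0,0]},{"grip":4,"dp":[6,7,2.4],"rotation":[0,0,0]}]'; python3 go.py .5868 .2564 .0362 81.3
```

```text
time: 16.23
tool_pos: [0.5828, 0.2521, 0.0634]
tcp_rot: [0.116, 1.575, -0.122]
wrist_force: [0.7, 0.2, 0.1]
width: 0.513
t 16.23 pos [0.5828 0.2521 0.0634] jaw 81.31 x [-0.007 -0.003 -1.   ] z [ 0.988 -0.151 -0.007] w 0.513 F [0.7 0.2 0.1] q6 -1.05
dp cm [2.72 0.49 0.35]
rot [ 0.0001 -0.0068  0.0041]
```

```bash
python3 -m creep '[{"grip":4,"dp":[0,0.3,0.1],"rotation":[0,0,0]},{"grip":4,"dp":[1,0.3,0.1],"rotation":[0,0,0]},{"grip":4,"dp":[1.8,0.3,0.1],"rotation":[0,0,0]},{"grip":4,"dp":[1.8,0.3,0.1],"rotation":[0,0,0]},{"grip":4,"dp":[1.8,0.3,0.1],"rotation":[0,0,0]}]'; python3 go.py .5868 .2564 .0362 81.3
```

```text
time: 16.65
tool_pos: [0.587, 0.2549, 0.0487]
tcp_rot: [0.12, 1.568, -0.121]
wrist_force: [0.2, 0.2, -0.8]
width: 0.511
t 16.65 pos [0.587  0.2549 0.0487] jaw 81.2 x [-0.001 -0.    -1.   ] z [ 0.988 -0.153 -0.   ] w 0.511 F [ 0.2  0.2 -0.8] q6 -1.05
dp cm [ 1.25  0.14 -0.05]
rot [-0.0017 -0.0005  0.0003]
```

```bash
python3 -m creep '[{"grip":4,"dp":[0.4,0.14,-0.05],"rotation":[-0.002,0,0]},{"grip":4,"dp":[0.9,0.14,-0.05],"rotation":[-0.002,0,0]},{"grip":4,"dp":[1.15,0.14,-0.05],"rotation":[-0.002,0,0]},{"grip":4,"dp":[1.15,0.14,-0.05],"rotation":[-0.002,0,0]},{"grip":4,"dp":[1.15,0.14,-0.05],"rotation":[-0.002,0,0]}]'; python3 go.py .5868 .2564 .0362 81.3; python3 snap.py 9 .5868 .2564 .04
```

```text
time: 17.07
tool_pos: [0.5868, 0.257, 0.0369]
tcp_rot: [0.118, 1.568, -0.119]
wrist_force: [0.4, -0.1, -1.0]
width: 0.507
t 17.07 pos [0.5868 0.257  0.0369] jaw 81.36 x [-0.001 -0.    -1.   ] z [ 0.989 -0.15  -0.001] w 0.507 F [ 0.4 -0.1 -1. ] q6 -1.05
dp cm [ 0.07 -0.06  0.01]
rot [ 0.0011 -0.0006  0.0004]
top crop origin 175 103 x3.9
side crop origin 246 90 x3.9
```

View pics/s9.png

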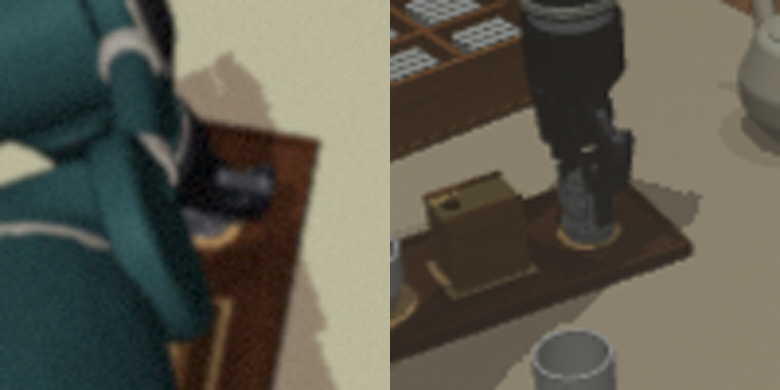

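The infuser sits centred over the small disc at about (297,148) in the side view, almost touching it.

```bash
python3 -m creep '[{"grip":4,"dp":[0.05,-0.05,0],"rotation":[0.001,0,0]},{"grip":4,"dp":[0.1,-0.05,0],"rotation":[0.001,0,0]},{"grip":4,"dp":[0.1,-0.05,0],"rotation":[0.001,0,0]}]'; python3 go.py .5868 .2564 .0362 81.3
```

```text
time: 17.42
tool_pos: [0.5871, 0.2566, 0.0363]
tcp_rot: [0.119, 1.567, -0.119]
wrist_force: [0.2, 0.3, -1.2]
width: 0.512
t 17.42 pos [0.5871 0.2566 0.0363] jaw 81.3 x [ 0.  0. -1.] z [ 0.989 -0.151  0.   ] w 0.512 F [ 0.2  0.3 -1.2] q6 -1.05
dp cm [ 0.01 -0.02 -0.02]
rot [ 0.0001  0.0001 -0.0001]
```

```bash
python3 -m creep '[{"grip":4,"dp":[0.05,0,0],"rotation":[0,0,0]},{"grip":4,"dp":[0.05,0,0],"rotation":[0,0,0]},{"grip":4,"dp":[0.05,0,0],"rotation":[0,0,0]}]'; python3 go.py .5868 .2564 .0362 81.3
```

```text
time: 17.67
tool_pos: [0.5871, 0.2566, 0.0362]
tcp_rot: [0.119, 1.567, -0.119]
wrist_force: [-1.9, -0.3, 4.0]
width: 0.509
t 17.67 pos [0.5871 0.2566 0.0362] jaw 81.3 x [ 0.  0. -1.] z [ 0.988 -0.151  0.   ] w 0.509 F [-1.9 -0.3  4. ] q6 -1.05
dp cm [ 0.   -0.02 -0.03]
rot [ 0.      0.0002 -0.0001]
```

```bash
python3 -m creep '[{"grip":5.2,"dp":[0,0,0],"rotation":[0,0,0]},{"grip":6.4,"dp":[0,0,0],"rotation":[0,0,0]},{"grip":6.4,"dp":[0,0,0],"rotation":[0,0,0]},{"grip":6.4,"dp":[0,0,0],"rotation":[0,0,0]}]';  python3 -m creep '[{"grip":6.8,"dp":[-3,0,0],"rotation":[0,0,0]},{"grip":6.8,"dp":[-6,0,0],"rotation":[0,0,0]},{"grip":8.4,"dp":[-9,0,0],"rotation":[0.12,0,0]},{"grip":8.4,"dp":[-9,-2,0],"rotation":[0.24,0,0]},{"grip":8.4,"dp":[-9,-5,0],"rotation":[0.36,0,0]}]'; python3 go.py .5483 -.0605 .13 20.9
```

```text
time: 18.0
tool_pos: [0.587, 0.2565, 0.0355]
tcp_rot: [0.119, 1.568, -0.119]
wrist_force: [0.5, -0.5, 0.3]
width: 0.751
time: 18.42
tool_pos: [0.5823, 0.2095, 0.1295]
tcp_rot: [0.407, 1.526, -0.399]
wrist_force: [-0.3, -1.1, -0.2]
width: 0.986
t 18.42 pos [0.5823 0.2095 0.1295] jaw 60.5 x [ 0.007  0.003 -1.   ] z [ 0.87  -0.492  0.005] w 0.986 F [-0.3 -1.1 -0.2] q6 -0.75
dp cm [ -0.16 -25.17  10.34]
rot [ 0.6911  0.0026 -0.0078]
```

```bash
python3 -m creep '[{"grip":8.4,"dp":[0,-25,10.3],"rotation":[0.69,0,0]},{"grip":8.4,"dp":[0,-25,10.3],"rotation":[0.69,0,0]},{"grip":8.4,"dp":[0,-25,10.3],"rotation":[0.69,0,0]},{"grip":8.4,"dp":[0,-25,10.3],"rotation":[0.69,0,0]},{"grip":8.4,"dp":[0,-25,10.3],"rotation":[0.69,0,0]}]'; python3 go.py .5483 -.0605 .13 20.9
```

```text
time: 18.83
tool_pos: [0.5537, -0.0013, 0.1258]
tcp_rot: [0.888, 1.382, -0.888]
wrist_force: [0.4, -0.3, -0.4]
width: 0.984
t 18.83 pos [ 0.5537 -0.0013  0.1258] jaw 24.54 x [ 0. -0. -1.] z [ 0.415 -0.91   0.   ] w 0.984 F [ 0.4 -0.3 -0.4] q6 -0.48
dp cm [-0.42 -2.95  5.15]
rot [ 0.0636  0.0002 -0.0004]
```

```bash
python3 -c "
from m import *
g=np.load('side0.npz');W=cloud('side',g['d'])
for n in('top','side'):
  W=cloud(n,np.load(n+'0.npz')['d'])
  for y in (.2,.3,.33,.36,.39,.42): print(n,y,fit(n,'honey_jar',W,.5483,-.0605,y)[1])
"
```

```text
top 0.2 35.3388671875
top 0.3 12.7470703125
top 0.33 9.566162109375
top 0.36 10.02783203125
top 0.39 13.75146484375
top 0.42 19.375244140625
side 0.2 34.7216796875
side 0.3 19.138671875
side 0.33 15.83984375
side 0.36 14.44775390625
side 0.39 14.434326171875
side 0.42 15.61767578125
```

```bash
python3 -m creep '[{"grip":8.4,"dp":[0,-2.9,5.0],"rotation":[0.072,0,0]},{"grip":8.4,"dp":[0,-2.9,5.0],"rotation":[0.072,0,0]},{"grip":8.4,"dp":[1,-2.9,5.0],"rotation":[0.072,0,0]},{"grip":8.4,"dp":[3,-2.9,5.0],"rotation":[0.072,0,0]},{"grip":8.4,"dp":[3,-2.9,5.0],"rotation":[0.072,0,0]}]'; python3 go.py .5483 -.0605 .028 20.4; python3 snap.py 10 .5483 -.0605 .04
python3 - <<'E'
from m import *
W=cloud('side',np.load('side10.npz')['d']);print(fit('side','infuser',W,.586,.2565,zb=.008))
W=cloud('top',np.load('top10.npz')['d']);print(fit('top','infuser',W,.586,.2565,zb=.008))
E
```

```text
time: 19.25
tool_pos: [0.5462, -0.0568, 0.0921]
tcp_rot: [0.938, 1.364, -0.942]
wrist_force: [-1.3, 0.0, -0.3]
width: 0.981
t 19.25 pos [ 0.5462 -0.0568  0.0921] jaw 20.69 x [-0.006  0.001 -1.   ] z [ 0.353 -0.935 -0.003] w 0.981 F [-1.3  0.  -0.3] q6 -0.51
dp cm [6.41 0.09 0.44]
rot [ 0.0051 -0.0033  0.0051]
top crop origin 299 121 x3.9
side crop origin 306 147 x3.9
(array([0.5853573 , 0.25543439]), np.float64(5.5712890625), np.float32(209.0))
(array([0.58611933, 0.25547431]), np.float64(8.14404296875), np.float32(284.0))
```

View pics/s10.png

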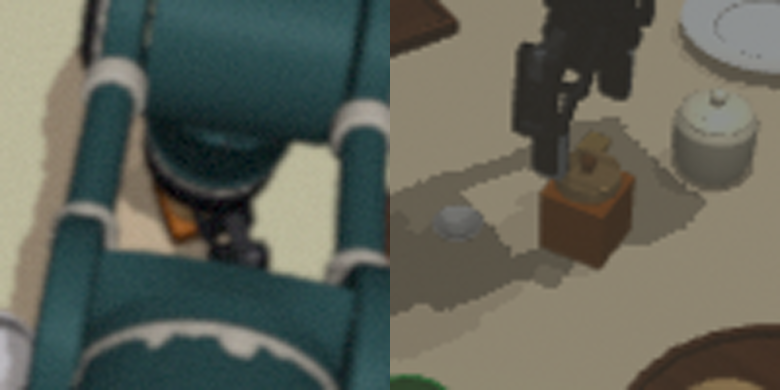

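Infuser measures about 1 mm from its disc centre. The honey jar is between the open fingers at about (356,195) in the side view. Descending.

```bash
python3 -m creep '[{"grip":8.4,"dp":[0.5,0.05,0.3],"rotation":[0.004,0,0]},{"grip":8.4,"dp":[3,0.05,0.3],"rotation":[0.004,0,0]},{"grip":8.4,"dp":[6.2,0.05,0.3],"rotation":[0.004,0,0]},{"grip":8.4,"dp":[6.2,0.05,0.3],"rotation":[0.004,0,0]},{"grip":8.4,"dp":[6.2,0.05,0.3],"rotation":[0.004,0,0]}]'; python3 -m creep '[{"grip":8.4,"dp":[0,0,0],"rotation":[0,0,0]},{"grip":8.4,"dp":[0,0,0],"rotation":[0,0,0]}]'; python3 go.py .5483 -.0605 .028 20.4
```

```text
time: 19.77
tool_pos: [0.549, -0.0591, 0.0325]
tcp_rot: [0.94, 1.362, -0.943]
wrist_force: [0.3, -0.2, 0.4]
width: 0.985
time: 19.93
tool_pos: [0.5524, -0.0599, 0.0359]
tcp_rot: [0.942, 1.354, -0.94]
wrist_force: [0.3, -1.1, 1.4]
width: 0.983
t 19.93 pos [ 0.5524 -0.0599  0.0359] jaw 20.53 x [ 0.004 -0.001 -1.   ] z [ 0.351 -0.936  0.002] w 0.983 F [ 0.3 -1.1  1.4] q6 -0.51
dp cm [ 0.78 -0.41 -0.09]
rot [ 0.0024  0.0017 -0.0031]
```

```bash
python3 -m creep '[{"grip":8.4,"dp":[0.5,-0.2,0],"rotation":[0.002,0,0]},{"grip":8.4,"dp":[0.5,-0.2,0],"rotation":[0.002,0,0]},{"grip":8.4,"dp":[0.5,-0.2,0],"rotation":[0.002,0,0]},{"grip":8.4,"dp":[0.5,-0.2,0],"rotation":[0.002,0,0]}]'; python3 go.py .5483 -.0605 .028 20.4
```

```text
time: 20.27
tool_pos: [0.5488, -0.0606, 0.0292]
tcp_rot: [0.943, 1.356, -0.943]
wrist_force: [0.4, -0.0, -0.4]
width: 0.983
t 20.27 pos [ 0.5488 -0.0606  0.0292] jaw 20.39 x [ 0.001 -0.    -1.   ] z [ 0.348 -0.937  0.   ] w 0.983 F [ 0.4 -0.  -0.4] q6 -0.51
dp cm [ 0.12 -0.05 -0.03]
rot [-0.0001  0.0003 -0.0006]
```

```bash
python3 -m creep '[{"grip":4,"dp":[0,0,0],"rotation":[0,0,0]},{"grip":4,"dp":[0,0,0],"rotation":[0,0,0]},{"grip":4,"dp":[0,0,0],"rotation":[0,0,0]},{"grip":4,"dp":[0,0,0],"rotation":[0,0,0]},{"grip":4,"dp":[0,0,0],"rotation":[0,0,0]}]' 45; python3 -m creep '[{"grip":4,"dp":[0,0,0],"rotation":[0,0,0]},{"grip":4,"dp":[0,0,0],"rotation":[0,0,0]},{"grip":4,"dp":[0,0,0],"rotation":[0,0,0]}]'; python3 go.py .5483 -.0605 .028 20.4
```

```text
time: 20.68
tool_pos: [0.5493, -0.0606, 0.0292]
tcp_rot: [0.943, 1.356, -0.942]
wrist_force: [0.9, -0.2, 1.6]
width: 0.558
time: 20.93
tool_pos: [0.5493, -0.0606, 0.0292]
tcp_rot: [0.943, 1.356, -0.942]
wrist_force: [0.9, -0.3, 2.8]
width: 0.558
t 20.93 pos [ 0.5493 -0.0606  0.0292] jaw 20.4 x [ 0.001 -0.    -1.   ] z [ 0.348 -0.937  0.001] w 0.558 F [ 0.9 -0.3  2.8] q6 -0.51
dp cm [ 0.12 -0.09 -0.05]
rot [-0.0001  0.0006 -0.0011]
```

```bash
python3 -m creep '[{"grip":4,"dp":[-3,0,0],"rotation":[0,0,0]},{"grip":4,"dp":[-6,0,0],"rotation":[0,0,0]},{"grip":4,"dp":[-9,0,2],"rotation":[0.1,0,0]},{"grip":4,"dp":[-9,0,5],"rotation":[0.2,0,0]},{"grip":4,"dp":[-9,-1,8],"rotation":[0.3,0,0]}]'; python3 go.py .5069 -.3376 .12 3
```

```text
time: 21.35
tool_pos: [0.5697, -0.1393, 0.1211]
tcp_rot: [1.171, 1.229, -1.167]
wrist_force: [0.6, -0.5, -3.0]
width: 0.558
t 21.35 pos [ 0.5697 -0.1393  0.1211] jaw 3.07 x [ 0.005 -0.001 -1.   ] z [ 0.054 -0.999  0.001] w 0.558 F [ 0.6 -0.5 -3. ] q6 -0.34
dp cm [ 0.1  -7.34 19.46]
rot [ 0.0012  0.0014 -0.005 ]
```

```bash
python3 -m creep '[{"grip":4,"dp":[0,-7.1,19.4],"rotation":[0,0,0]},{"grip":4,"dp":[0,-7.1,19.4],"rotation":[0,0,0]},{"grip":4,"dp":[0,-7.1,19.4],"rotation":[0,0,0]},{"grip":4,"dp":[0,-7.1,19.4],"rotation":[0,0,0]},{"grip":4,"dp":[0,-7.1,19.4],"rotation":[0,0,0]}]'; python3 go.py .5069 -.3376 .07 3
```

```text
time: 21.77
tool_pos: [0.5049, -0.3378, 0.1172]
tcp_rot: [1.168, 1.239, -1.169]
wrist_force: [0.4, -0.0, -2.5]
width: 0.555
t 21.77 pos [ 0.5049 -0.3378  0.1172] jaw 3.21 x [-0.003  0.002 -1.   ] z [ 0.056 -0.998 -0.002] w 0.555 F [ 0.4 -0.  -2.5] q6 -0.69
dp cm [4.72 0.22 0.  ]
rot [ 0.0037 -0.0019  0.0028]
```

```bash
python3 -m creep '[{"grip":4,"dp":[1.5,0.2,0],"rotation":[0.003,0,0]},{"grip":4,"dp":[3.5,0.2,0],"rotation":[0.003,0,0]},{"grip":4,"dp":[5.5,0.2,0],"rotation":[0.003,0,0]},{"grip":4,"dp":[5.5,0.2,0],"rotation":[0.003,0,0]},{"grip":4,"dp":[5.5,0.2,0],"rotation":[0.003,0,0]}]';python3 -m creep '[{"grip":4,"dp":[0,0,0],"rotation":[0,0,0]},{"grip":4,"dp":[0,0,0],"rotation":[0,0,0]},{"grip":4,"dp":[0,0,0],"rotation":[0,0,0]}]'; python3 go.py .5069 -.3376 .0372 3;python3 snap.py 11 .507 -.337 .04
```

```text
time: 22.18
tool_pos: [0.5066, -0.335, 0.061]
tcp_rot: [1.17, 1.241, -1.172]
wrist_force: [0.6, -0.2, -2.0]
width: 0.553
time: 22.43
tool_pos: [0.5103, -0.337, 0.0653]
tcp_rot: [1.169, 1.231, -1.169]
wrist_force: [0.3, 0.0, -2.1]
width: 0.554
t 22.43 pos [ 0.5103 -0.337   0.0653] jaw 3.07 x [ 0.002 -0.002 -1.   ] z [ 0.054 -0.999  0.002] w 0.554 F [ 0.3  0.  -2.1] q6 -0.68
dp cm [ 2.81 -0.34  0.04]
rot [ 0.0012  0.0017 -0.002 ]
top crop origin 409 139 x3.9
side crop origin 382 222 x3.9
```

View pics/s11.png

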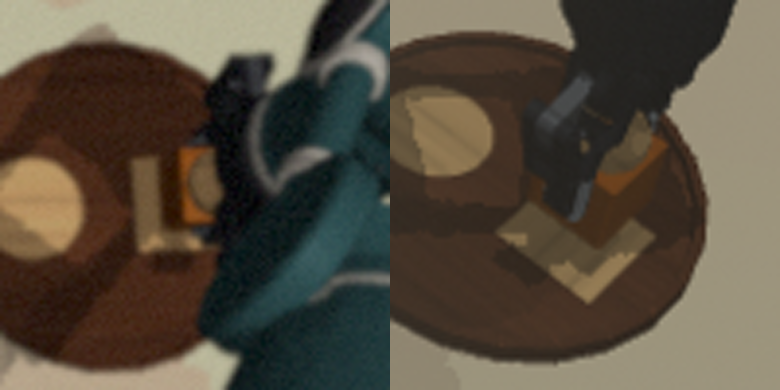

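The honey jar is held square to and above the square inlay, jar at about (458,187) in top view. Lowering.

```bash
python3 -m creep '[{"grip":4,"dp":[0.7,-0.2,0],"rotation":[0,0,0]},{"grip":4,"dp":[1.5,-0.2,0],"rotation":[0,0,0]},{"grip":4,"dp":[2.2,-0.2,0],"rotation":[0,0,0]},{"grip":4,"dp":[2.2,-0.2,0],"rotation":[0,0,0]},{"grip":4,"dp":[2.2,-0.2,0],"rotation":[0,0,0]}]';python3 -m creep '[{"grip":4,"dp":[0,0,0],"rotation":[0,0,0]},{"grip":4,"dp":[0,0,0],"rotation":[0,0,0]},{"grip":4,"dp":[0,0,0],"rotation":[0,0,0]}]'; python3 go.py .5069 -.3376 .0372 3
```

```text
time: 22.95
tool_pos: [0.5062, -0.336, 0.0403]
tcp_rot: [1.17, 1.237, -1.171]
wrist_force: [0.1, -0.9, -1.5]
width: 0.554
time: 23.2
tool_pos: [0.5075, -0.3369, 0.0421]
tcp_rot: [1.17, 1.233, -1.17]
wrist_force: [-0.4, -0.6, -1.9]
width: 0.552
t 23.2 pos [ 0.5075 -0.3369  0.0421] jaw 3.04 x [ 0.001 -0.    -1.   ] z [ 0.053 -0.999  0.   ] w 0.552 F [-0.4 -0.6 -1.9] q6 -0.68
dp cm [ 0.49 -0.06  0.06]
rot [ 0.0006  0.0004 -0.0005]
```

```bash
python3 -m creep '[{"grip":4,"dp":[0.2,-0.05,0.05],"rotation":[0,0,0]},{"grip":4,"dp":[0.35,-0.05,0.05],"rotation":[0,0,0]},{"grip":4,"dp":[0.45,-0.05,0.05],"rotation":[0,0,0]},{"grip":4,"dp":[0.5,-0.05,0.05],"rotation":[0,0,0]},{"grip":4,"dp":[0.5,-0.05,0.05],"rotation":[0,0,0]}]';python3 -m creep '[{"grip":4,"dp":[0,0,0],"rotation":[0,0,0]},{"grip":4,"dp":[0,0,0],"rotation":[0,0,0]}]'; python3 go.py .5069 -.3376 .0372 3
```

```text
time: 23.62
tool_pos: [0.5066, -0.3373, 0.0372]
tcp_rot: [1.17, 1.234, -1.17]
wrist_force: [-1.5, 0.9, 1.6]
width: 0.554
time: 23.78
tool_pos: [0.5067, -0.3373, 0.0372]
tcp_rot: [1.17, 1.234, -1.17]
wrist_force: [-2.1, 1.1, 3.2]
width: 0.556
t 23.78 pos [ 0.5067 -0.3373  0.0372] jaw 3.04 x [ 0. -0. -1.] z [ 0.053 -0.999  0.   ] w 0.556 F [-2.1  1.1  3.2] q6 -0.68
dp cm [-0.    0.02  0.03]
rot [0.0007 0.0001 0.    ]
```

```bash
python3 -m creep '[{"grip":5.4,"dp":[0,0,0],"rotation":[0,0,0]},{"grip":6.6,"dp":[0,0,0],"rotation":[0,0,0]},{"grip":6.6,"dp":[0,0,0],"rotation":[0,0,0]},{"grip":6.6,"dp":[0,0,0],"rotation":[0,0,0]}]';  python3 -m creep '[{"grip":6.8,"dp":[-3,0,0],"rotation":[0,0,0]},{"grip":6.8,"dp":[-6,0,0],"rotation":[0,0,0]},{"grip":8.4,"dp":[-9,0,0],"rotation":[0,0,0]},{"grip":8.4,"dp":[-10,0,-3],"rotation":[0,0,0]},{"grip":8.4,"dp":[-10,0,-7],"rotation":[0,0,0]}]'; python3 go.py .44 .0655 .13 3
```

```text
time: 24.12
tool_pos: [0.5069, -0.3373, 0.0367]
tcp_rot: [1.17, 1.233, -1.17]
wrist_force: [0.5, 0.4, 0.2]
width: 0.771
time: 24.53
tool_pos: [0.5065, -0.2709, 0.1419]
tcp_rot: [1.172, 1.221, -1.169]
wrist_force: [1.1, 0.9, 0.4]
width: 0.986
t 24.53 pos [ 0.5065 -0.2709  0.1419] jaw 2.84 x [ 0.009 -0.006 -1.   ] z [ 0.049 -0.999  0.006] w 0.986 F [1.1 0.9 0.4] q6 -0.58
dp cm [  0.93  -4.98 -33.93]
rot [-0.0029  0.0064 -0.0086]
```

```bash
python3 -m creep '[{"grip":8.4,"dp":[0,-2.5,-20],"rotation":[0,0,0]},{"grip":8.4,"dp":[0,-2.5,-20],"rotation":[0,0,0]},{"grip":8.4,"dp":[0,-2.5,-20],"rotation":[0,0,0]},{"grip":8.4,"dp":[0,-2.5,-20],"rotation":[0,0,0]},{"grip":8.4,"dp":[0,-2.5,-20],"rotation":[0,0,0]}]'; python3 -m creep '[{"grip":8.4,"dp":[0,-2.5,-13.7],"rotation":[0,0,0]},{"grip":8.4,"dp":[0,-2.5,-13.7],"rotation":[0,0,0]},{"grip":8.4,"dp":[0,-2.5,-13.7],"rotation":[0,0,0]},{"grip":8.4,"dp":[0,-2.5,-13.7],"rotation":[0,0,0]},{"grip":8.4,"dp":[0,-2.5,-13.7],"rotation":[0,0,0]}]'; python3 go.py .44 .0655 .1 3
```

```text
time: 24.95
tool_pos: [0.4664, -0.0667, 0.1367]
tcp_rot: [1.171, 1.234, -1.17]
wrist_force: [1.8, 0.3, 0.1]
width: 0.986
time: 25.37
tool_pos: [0.4342, 0.0695, 0.1368]
tcp_rot: [1.167, 1.236, -1.166]
wrist_force: [-0.5, -0.6, 0.6]
width: 0.986
t 25.37 pos [0.4342 0.0695 0.1368] jaw 3.3 x [ 0.     0.001 -1.   ] z [ 0.058 -0.998 -0.001] w 0.986 F [-0.5 -0.6  0.6] q6 0.04
dp cm [3.68 0.56 0.43]
rot [ 0.0052 -0.0009 -0.0002]
```

```bash
python3 -m creep '[{"grip":8.4,"dp":[2,0.5,0.3],"rotation":[0.004,0,0]},{"grip":8.4,"dp":[3.7,0.5,0.3],"rotation":[0.004,0,0]},{"grip":8.4,"dp":[3.7,0.5,0.3],"rotation":[0.004,0,0]},{"grip":8.4,"dp":[3.7,0.5,0.3],"rotation":[0.004,0,0]},{"grip":8.4,"dp":[3.7,0.5,0.3],"rotation":[0.004,0,0]}]'; python3 go.py .44 .0655 .036 3;python3 snap.py 12 .44 .065 .04
python3 - <<'E'
from m import *
for n in('top','side'):
  W=cloud(n,np.load(n+'12.npz')['d']);print(n,fit(n,'honey_jar',W,.507,-.337,.05,zb=.008,usey=True));print(fit(n,'infuser',W,.586,.2565,zb=.008))
E
```

```text
time: 25.78
tool_pos: [0.4409, 0.0632, 0.1003]
tcp_rot: [1.174, 1.231, -1.173]
wrist_force: [0.4, 0.8, 0.6]
width: 0.989
t 25.78 pos [0.4409 0.0632 0.1003] jaw 2.75 x [ 0. -0. -1.] z [ 0.048 -0.999  0.   ] w 0.989 F [0.4 0.8 0.6] q6 0.04
dp cm [ 6.43 -0.08 -0.23]
rot [-0.0043  0.0001 -0.0005]
top crop origin 248 162 x3.9
side crop origin 243 140 x3.9
top (array([ 0.50522296, -0.33690619,  0.06904477]), np.float64(10.563232421875), np.float32(479.0))
(array([0.58617391, 0.25547627]), np.float64(10.356201171875), np.float32(282.0))
side (array([ 0.50465015, -0.33779189,  0.09762048]), np.float64(24.861083984375), np.float32(815.0))
(array([0.60544169, 0.24999952]), np.float64(190.04638671875), np.float32(1.0))
```

View pics/s12.png

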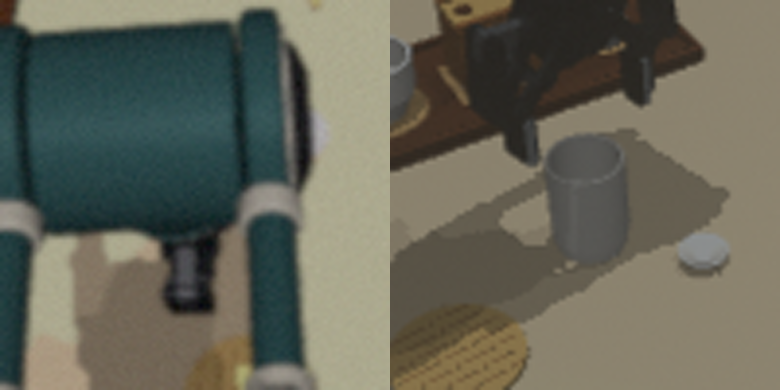

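Tumbler stands below the open fingers at about (293,188) in the side view, so I'm continuing. I'll recheck the honey jar afterwards, since its fit shows about 2 mm and 1–2°.

```bash
python3 -m creep '[{"grip":8.4,"dp":[1,0,-0.15],"rotation":[-0.003,0,0]},{"grip":8.4,"dp":[3.5,0,-0.15],"rotation":[-0.003,0,0]},{"grip":8.4,"dp":[6.2,0,-0.15],"rotation":[-0.003,0,0]},{"grip":8.4,"dp":[6.2,0,-0.15],"rotation":[-0.003,0,0]},{"grip":8.4,"dp":[6.2,0,-0.15],"rotation":[-0.003,0,0]}]'; python3 -m creep '[{"grip":8.4,"dp":[0,0,0],"rotation":[0,0,0]},{"grip":8.4,"dp":[0,0,0],"rotation":[0,0,0]},{"grip":8.4,"dp":[0,0,0],"rotation":[0,0,0]}]'; python3 go.py .44 .0655 .036 3
```

```text
time: 26.3
tool_pos: [0.4385, 0.0652, 0.0365]
tcp_rot: [1.169, 1.236, -1.174]
wrist_force: [0.8, 0.2, 0.1]
width: 0.986
time: 26.55
tool_pos: [0.4418, 0.0655, 0.0393]
tcp_rot: [1.172, 1.231, -1.168]
wrist_force: [-0.7, -0.2, -1.3]
width: 0.983
t 26.55 pos [0.4418 0.0655 0.0393] jaw 2.98 x [ 0.003  0.    -1.   ] z [ 0.052 -0.999 -0.   ] w 0.983 F [-0.7 -0.2 -1.3] q6 0.04
dp cm [ 0.33 -0.18 -0.01]
rot [-0.0003 -0.0001 -0.0032]
```

```bash
python3 -m creep '[{"grip":8.4,"dp":[0.2,-0.1,0],"rotation":[0,0,0]},{"grip":4.5,"dp":[0.2,-0.1,0],"rotation":[0,0,0]},{"grip":4.5,"dp":[0.2,-0.1,0],"rotation":[0,0,0]},{"grip":4.5,"dp":[0.2,-0.1,0],"rotation":[0,0,0]},{"grip":4.5,"dp":[0.2,-0.1,0],"rotation":[0,0,0]}]' 40; python3 -m creep '[{"grip":4.5,"dp":[0,0,0],"rotation":[0,0,0]},{"grip":4.5,"dp":[0,0,0],"rotation":[0,0,0]},{"grip":4.5,"dp":[0,0,0],"rotation":[0,0,0]},{"grip":4.5,"dp":[0,0,0],"rotation":[0,0,0]}]'; python3 go.py .44 .0655 .036 3; python3 snap.py 13 .507 -.337 .04
python3 - <<'E'
from m import *
for n in('top','side'):
  W=cloud(n,np.load(n+'13.npz')['d']);
  for z in (.008,): print(n,fit(n,'honey_jar',W,.507,-.337,.05,zb=z,usey=True))
E
```

```text
time: 26.97
tool_pos: [0.44, 0.0654, 0.0365]
tcp_rot: [1.172, 1.232, -1.17]
wrist_force: [-0.5, -0.2, 4.2]
width: 0.631
time: 27.3
tool_pos: [0.44, 0.0653, 0.0365]
tcp_rot: [1.172, 1.232, -1.17]
wrist_force: [-1.4, -0.6, 5.4]
width: 0.627
t 27.3 pos [0.44   0.0653 0.0365] jaw 2.98 x [ 0.001  0.    -1.   ] z [ 0.052 -0.999 -0.   ] w 0.627 F [-1.4 -0.6  5.4] q6 0.04
dp cm [ 0.05 -0.   -0.02]
rot [-0.0004 -0.0001 -0.0013]
top crop origin 409 139 x3.9
side crop origin 382 222 x3.9
top (array([ 0.50496348, -0.33652004,  0.06878363]), np.float64(9.984375), np.float32(489.0))
side (array([ 0.50469565, -0.33782861,  0.08292995]), np.float64(24.598388671875), np.float32(818.0))
```

View pics/s13.png

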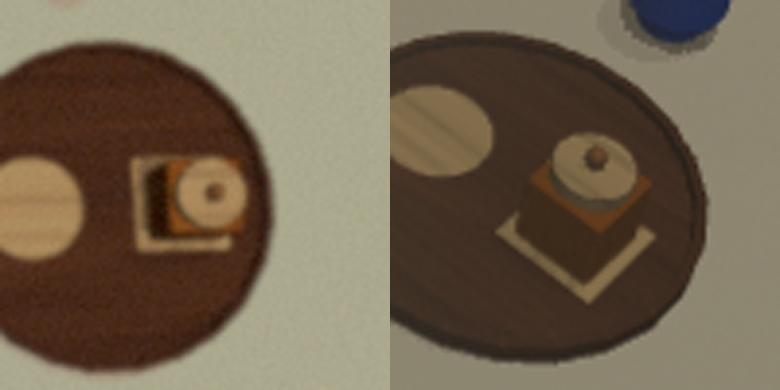

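```bash
cat > ov.py <<'E'
from m import *
def ov(tag,name,poses,out,zb=.008,half=30,f=13):
    ims=[]
    for n in('top','side'):
        p=np.load(f'{n}{tag}.npz')['p'];u,v=w2p(n,[[poses[0][0],poses[0][1],.04]])[0].round().astype(int)
        im=cv2.resize(np.clip(p[v-half:v+half,u-half:u+half,::-1].astype(float)*1.6,0,255).astype(np.uint8),None,fx=f/2,fy=f/2,interpolation=cv2.INTER_CUBIC)
        for (x,y,a),col in zip(poses,((0,255,0),(255,0,255))):
            c,s=np.cos(a),np.sin(a);Rz=np.array([[c,-s,0],[s,c,0],[0,0,1]])
            if name=='honey_jar': L=[[(i*.024,j*.024,z) for i,j in((1,1),(1,-1),(-1,-1),(-1,1))] for z in(0,.05)]+[[(i*.031,j*.031,0) for i,j in((1,1),(1,-1),(-1,-1),(-1,1))]]
            for q in L:
                uv=w2p(n,np.array(q)@Rz.T+[x,y,zb]);cv2.polylines(im,[((uv-[u-half,v-half]+.5)*f/2).astype(np.int32)],True,col,1)
        ims.append(im)
    cv2.imwrite(out,np.hstack(ims))
E
python3 -c "
from ov import *
ov(13,'honey_jar',[(.5069,-.3372,.053),(.505,-.337,.07)],'pics/ov13.png')"
```

View pics/ov13.png

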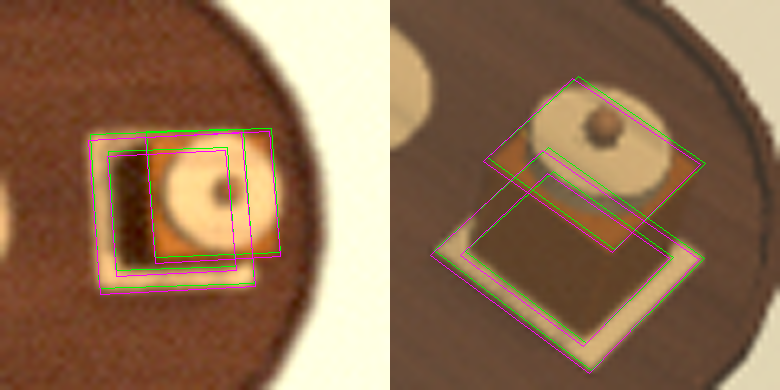

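```bash
cat > rect.py <<'E'
from m import *
def rect(tag,n,cx,cy,yaw,half=.05,res=.00025,z=.008):
    p=np.load(f'{n}{tag}.npz')['p'];N=int(2*half/res)
    a=(np.arange(N)+.5)*res-half;gx,gy=np.meshgrid(a,a[::-1]) # image right = local x, up = local y
    c,s=np.cos(yaw),np.sin(yaw)
    X=np.stack([cx+c*gx-s*gy,cy+s*gx+c*gy,np.full_like(gx,z)],-1)
    uv=w2p(n,X).astype(np.float32).reshape(N,N,2)
    return cv2.remap(p[:,:,::-1].astype(np.float32),uv[...,0],uv[...,1],cv2.INTER_CUBIC)
E
python3 -c "
from rect import *
o=[]
for n in('top','side'):
  im=np.clip(rect(13,n,.5069,-.3372,.052)*1.6,0,255).astype(np.uint8)
  im=cv2.resize(im,(390,390))
  for r in (24,31):
    k=r/100*390;cv2.rectangle(im,(int(195-k),int(195-k)),(int(195+k),int(195+k)),(0,255,0),1)
  o.append(im)
cv2.imwrite('pics/r13.png',np.hstack(o))"
```

```text
(no output)
```

View pics/r13.png

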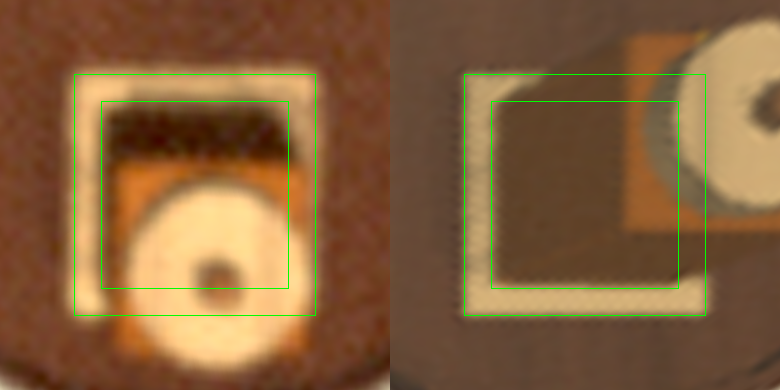

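Rectified to the tray floor, the jar's lower edges line up with the inlay, with an even border to about 1 mm and no visible yaw. The depth-based fit was biased, so the honey jar is fine. Moving the tumbler.

```bash
python3 -m creep '[{"grip":4.5,"dp":[-3,0,0],"rotation":[0,0,0]},{"grip":4.5,"dp":[-6,0,0],"rotation":[0,0,0]},{"grip":4.5,"dp":[-8,0,2],"rotation":[0,0,0]},{"grip":4.5,"dp":[-8,1,5],"rotation":[0,0,0]},{"grip":4.5,"dp":[-8,2,9],"rotation":[0,0,0]}]'; python3 go.py .5017 -.2371 .12 3
```

```text
time: 27.82
tool_pos: [0.4647, -0.0231, 0.1172]
tcp_rot: [1.17, 1.233, -1.166]
wrist_force: [1.0, 0.5, -2.7]
width: 0.632
t 27.82 pos [ 0.4647 -0.0231  0.1172] jaw 3.17 x [ 0.003  0.001 -1.   ] z [ 0.055 -0.998 -0.   ] w 0.632 F [ 1.   0.5 -2.7] q6 -0.16
dp cm [-0.28  2.51 21.58]
rot [ 0.003  -0.0004 -0.0031]
```

```bash
python3 -m creep '[{"grip":4.5,"dp":[-0.3,2.5,19],"rotation":[0,0,0]},{"grip":4.5,"dp":[-0.3,2.5,19],"rotation":[0,0,0]},{"grip":4.5,"dp":[-0.3,2.5,19],"rotation":[0,0,0]},{"grip":4.5,"dp":[-0.3,2.5,19],"rotation":[0,0,0]},{"grip":4.5,"dp":[-0.3,2.5,20.5],"rotation":[0,0,0]}]'; python3 -m creep '[{"grip":4.5,"dp":[0,0,0],"rotation":[0,0,0]},{"grip":4.5,"dp":[0,0,0],"rotation":[0,0,0]},{"grip":4.5,"dp":[0,0,0],"rotation":[0,0,0]}]';python3 go.py .5017 -.2371 .07 3
```

```text
time: 28.23
tool_pos: [0.4991, -0.229, 0.118]
tcp_rot: [1.171, 1.234, -1.171]
wrist_force: [0.9, 1.2, -1.3]
width: 0.629
time: 28.48
tool_pos: [0.4984, -0.2265, 0.1176]
tcp_rot: [1.172, 1.236, -1.173]
wrist_force: [-0.5, 0.9, -2.6]
width: 0.631
t 28.48 pos [ 0.4984 -0.2265  0.1176] jaw 2.91 x [-0.002  0.002 -1.   ] z [ 0.051 -0.999 -0.002] w 0.631 F [-0.5  0.9 -2.6] q6 -0.52
dp cm [4.75 0.29 1.08]
rot [-0.0016 -0.0018  0.0023]
```

```bash
python3 -m creep '[{"grip":4.5,"dp":[1,0.2,0.9],"rotation":[0,0,0]},{"grip":4.5,"dp":[3,0.2,0.9],"rotation":[0,0,0]},{"grip":4.5,"dp":[5,0.2,0.9],"rotation":[0,0,0]},{"grip":4.5,"dp":[5.5,0.2,0.9],"rotation":[0,0,0]},{"grip":4.5,"dp":[5.5,0.2,0.9],"rotation":[0,0,0]}]'; python3 -m creep '[{"grip":4.5,"dp":[0,0,0],"rotation":[0,0,0]},{"grip":4.5,"dp":[0,0,0],"rotation":[0,0,0]},{"grip":4.5,"dp":[0,0,0],"rotation":[0,0,0]},{"grip":4.5,"dp":[0,0,0],"rotation":[0,0,0]}]';python3 go.py .5017 -.2371 .0445 3; python3 snap.py 14 .5017 -.237 .04
```

```text
time: 28.9
tool_pos: [0.4997, -0.2337, 0.0609]
tcp_rot: [1.169, 1.24, -1.172]
wrist_force: [-0.9, -0.8, -1.6]
width: 0.632
time: 29.23
tool_pos: [0.5029, -0.2362, 0.065]
tcp_rot: [1.171, 1.231, -1.17]
wrist_force: [-0.1, -0.7, -1.4]
width: 0.628
t 29.23 pos [ 0.5029 -0.2362  0.065 ] jaw 3.0 x [ 0.002 -0.001 -1.   ] z [ 0.052 -0.999  0.001] w 0.628 F [-0.1 -0.7 -1.4] q6 -0.54
dp cm [ 2.05 -0.13  0.08]
rot [-0.      0.0012 -0.002 ]
top crop origin 369 140 x3.9
side crop origin 344 196 x3.9
```

View pics/s14.png

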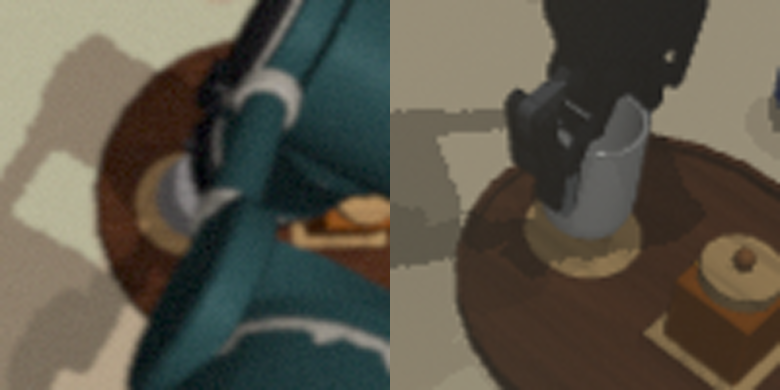

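The tumbler is held over the round disc at about (396,245) in the side view, and the honey jar is clear and square. Lowering.

```bash
python3 -m creep '[{"grip":4.5,"dp":[0.5,-0.1,0.1],"rotation":[0,0,0]},{"grip":4.5,"dp":[1,-0.1,0.1],"rotation":[0,0,0]},{"grip":4.5,"dp":[1.5,-0.1,0.1],"rotation":[0,0,0]},{"grip":4.5,"dp":[1.6,-0.1,0.1],"rotation":[0,0,0]},{"grip":4.5,"dp":[1.6,-0.1,0.1],"rotation":[0,0,0]}]'; python3 -m creep '[{"grip":4.5,"dp":[0,0,0],"rotation":[0,0,0]},{"grip":4.5,"dp":[0,0,0],"rotation":[0,0,0]},{"grip":4.5,"dp":[0,0,0],"rotation":[0,0,0]},{"grip":4.5,"dp":[0,0,0],"rotation":[0,0,0]}]';python3 go.py .5017 -.2371 .0445 3
```

```text
time: 29.75
tool_pos: [0.5002, -0.2365, 0.0466]
tcp_rot: [1.171, 1.235, -1.172]
wrist_force: [-0.7, -0.1, -2.4]
width: 0.624
time: 30.08
tool_pos: [0.5013, -0.237, 0.048]
tcp_rot: [1.171, 1.233, -1.171]
wrist_force: [0.5, 0.3, -1.5]
width: 0.626
t 30.08 pos [ 0.5013 -0.237   0.048 ] jaw 2.98 x [ 0. -0. -1.] z [ 0.052 -0.999  0.   ] w 0.626 F [ 0.5  0.3 -1.5] q6 -0.54
dp cm [0.35 0.04 0.01]
rot [-0.0003  0.0002 -0.0004]
```

```bash
python3 -m creep '[{"grip":4.5,"dp":[0.1,0.04,0],"rotation":[0,0,0]},{"grip":4.5,"dp":[0.2,0.04,0],"rotation":[0,0,0]},{"grip":4.5,"dp":[0.3,0.04,0],"rotation":[0,0,0]},{"grip":4.5,"dp":[0.35,0.04,0],"rotation":[0,0,0]},{"grip":4.5,"dp":[0.35,0.04,0],"rotation":[0,0,0]}]'; python3 -m creep '[{"grip":4.5,"dp":[0,0,0],"rotation":[0,0,0]},{"grip":4.5,"dp":[0.03,0,0],"rotation":[0,0,0]},{"grip":4.5,"dp":[0.03,0,0],"rotation":[0,0,0]}]';python3 go.py .5017 -.2371 .0445 3
```

```text
time: 30.5
tool_pos: [0.5015, -0.2369, 0.0446]
tcp_rot: [1.171, 1.233, -1.171]
wrist_force: [-1.0, 1.3, 0.3]
width: 0.634
time: 30.75
tool_pos: [0.5015, -0.2369, 0.0445]
tcp_rot: [1.171, 1.233, -1.171]
wrist_force: [-2.3, 0.6, 5.0]
width: 0.63
t 30.75 pos [ 0.5015 -0.2369  0.0445] jaw 2.98 x [ 0. -0. -1.] z [ 0.052 -0.999  0.   ] w 0.63 F [-2.3  0.6  5. ] q6 -0.54
dp cm [0.   0.02 0.02]
rot [-0.0003  0.     -0.    ]
```

```bash
python3 -m creep '[{"grip":5.8,"dp":[0,0,0],"rotation":[0,0,0]},{"grip":7,"dp":[0,0,0],"rotation":[0,0,0]},{"grip":7,"dp":[0,0,0],"rotation":[0,0,0]},{"grip":7,"dp":[0,0,0],"rotation":[0,0,0]}]';  python3 -m creep '[{"grip":7,"dp":[-3,0,0],"rotation":[0,0,0]},{"grip":7,"dp":[-6,0,0],"rotation":[0,0,0]},{"grip":7,"dp":[-9,0,0],"rotation":[0,0,0]},{"grip":8.4,"dp":[-12,0,0],"rotation":[0,0,0]},{"grip":8.4,"dp":[-14,0,-2],"rotation":[0,0,0]}]'; python3 -m creep '[{"grip":8.4,"dp":[0,-6,-19],"rotation":[0,0,0]},{"grip":8.4,"dp":[0,-6,-19],"rotation":[0,0,0]},{"grip":8.4,"dp":[0,-6,-19],"rotation":[0,0,0]},{"grip":8.4,"dp":[0,-6,-19],"rotation":[0,0,0]},{"grip":8.4,"dp":[0,-6,-19],"rotation":[0,0,0]}]'; python3 -m creep '[{"grip":8.4,"dp":[0,0,-5],"rotation":[0,0,0]},{"grip":8.4,"dp":[0,0,-5],"rotation":[0,0,0]},{"grip":8.4,"dp":[0,0,-5],"rotation":[0,0,0]},{"grip":8.4,"dp":[0,0,-5],"rotation":[0,0,0]}]';python3 go.py;python3 snap.py 15 .504 -.287 .03
python3 - <<'E'
from rect import *
T=[('big',.3979,.2853,-.152),('rect',.4919,.2709,-.152),('small',.5859,.2565,-.152),('disc',.5017,-.2371,.052),('sq',.5069,-.3372,.052)]
cols=[]
for k,x,y,a in T:
    c=[cv2.resize(np.clip(rect(15,n,x,y,a)*1.5,0,255).astype(np.uint8),(158,158)) for n in('top','side')]
    sh=dict(big=(20,37),small=(20,26),disc=(24,34))
    for i in c:
        m=1.58
        if k in sh:
            for r in sh[k]:cv2.circle(i,(79,79),int(r*m),(0,255,0),1)
        else:
            for w,h in ((32,23),(37,28)) if k=='rect' else ((24,24),(31,31)):cv2.rectangle(i,(int(79-w*m),int(79-h*m)),(int(79+w*m),int(79+h*m)),(0,255,0),1)
    cols.append(np.vstack(c))
cv2.imwrite('pics/r15.png',np.hstack(cols))
p=np.load('side15.npz')['p'];cv2.imwrite('pics/side15.png',p[:,:,::-1])
for n in('top','side'):
  W=cloud(n,np.load(n+'15.npz')['d'])
  for o,x,y,a in (('tea_bowl',.398,.285,0),('infuser',.586,.256,0),('tumbler',.5017,-.2371,0),('sugar_pot',.667,-.063,0)):
    try: print(n,o,fit(n,o,W,x,y,zb=0 if o=='sugar_pot' else .008))
    except Exception as e: print(n,o,e)
E
```

```text
time: 31.08
tool_pos: [0.5015, -0.237, 0.0438]
tcp_rot: [1.171, 1.233, -1.171]
wrist_force: [0.6, 0.4, -0.0]
width: 0.817
time: 31.5
tool_pos: [0.5022, -0.2197, 0.1876]
tcp_rot: [1.172, 1.226, -1.171]
wrist_force: [2.0, 0.3, 1.1]
width: 0.981
time: 31.92
tool_pos: [0.4291, -0.0282, 0.1838]
tcp_rot: [1.171, 1.234, -1.171]
wrist_force: [0.5, 0.8, 0.5]
width: 0.984
time: 32.25
tool_pos: [0.4282, 0.0198, 0.1841]
tcp_rot: [1.169, 1.233, -1.169]
wrist_force: [0.0, -0.5, -0.1]
width: 0.986
t 32.25 pos [0.4282 0.0198 0.1841] jaw 3.11 x [ 0.001 -0.001 -1.   ] z [ 0.054 -0.999  0.001] w 0.986 F [ 0.  -0.5 -0.1] q6 -0.07
top crop origin 388 140 x3.9
side crop origin 362 212 x3.9
top tea_bowl (array([0.39774584, 0.28524311]), np.float64(9.2060546875), np.float32(559.0))
top infuser (array([0.58611159, 0.25535837]), np.float64(8.332763671875), np.float32(286.0))
top tumbler (array([ 0.50017987, -0.2354781 ]), np.float64(6.93701171875), np.float32(507.0))
top sugar_pot (array([ 0.66791841, -0.06238207]), np.float64(7.995849609375), np.float32(443.0))
side tea_bowl (array([0.39788588, 0.28512865]), np.float64(8.599853515625), np.float32(391.0))
side infuser (array([0.58465915, 0.25382187]), np.float64(18.6533203125), np.float32(189.0))
side tumbler (array([ 0.50033551, -0.23681253]), np.float64(11.90771484375), np.float32(811.0))
side sugar_pot (array([ 0.66661713, -0.06361206]), np.float64(11.528564453125), np.float32(415.0))
```

View pics/r15.png

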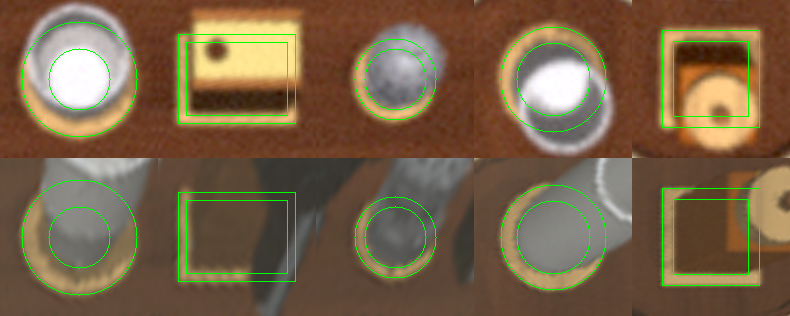

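View pics/side15.png

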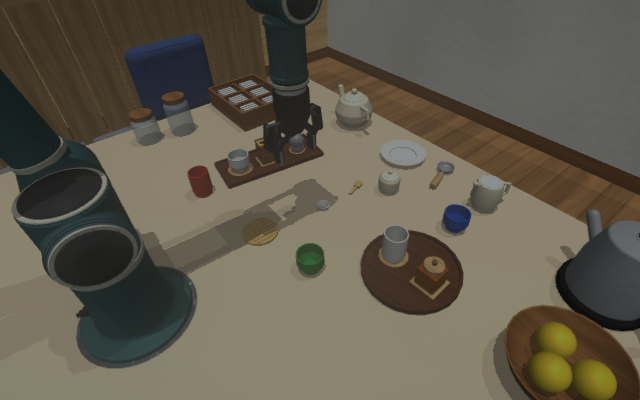

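All five things stand upright and centred on their inlays in both views. The sugar pot at about (389,182) in the side view and the look-alikes haven't moved. Handing in.

```bash
python3 -c "
from workcell import bot
print(bot.finish_job())"
```

```text
the job is handed in; nothing more can be done
None
```

I made up both trays and handed the job in at about 32 s. I placed the tea bowl, caddy, infuser, honey jar and tumbler in that order, each lowered until the wrist force showed contact before release.

**Final checks (both cameras):**
- **Upright and centred:** all five things stand upright within about 1–2 mm of their inlay centres. The bowl and caddy are within about 0.5 mm.
- **Alignment:** the caddy and honey jar line up with their inlays. The caddy's fitted angle is within about 0.2° of its inlay.
- **Left alone:** the sugar pot measures as at the start, and the look-alikes were not touched.

**Checks that disagreed:**
- **Camera calibration:** as supplied, the cameras differed by up to 6 mm, so I refined it before the first placement.
- **Honey jar:** the depth fit suggested about 2 mm off and 1–2.5° of turn. The picture, rectified to the tray floor, showed an even border to about 1–1.5 mm, so I left the jar as it was.
- **Tumbler and infuser:** the depth fits put the tumbler about 1.5–2 mm off and the infuser about 1 mm. The last side-view fit of the infuser read about 3 mm, but the gripper partly hid it there. The rectified pictures show both centred.

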